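Knock up a packet of latch plates and hold its edges flush on the tilted linisher belt

ROBOT

A 6-joint arm with a two-finger parallel gripper is mounted at the origin on the work surface. World frame = base frame: x ahead of the robot, y to its left, z up, the work surface at z = 0. Lengths are in m, angles in rad, forces in N, time in s.
With the tool pointing down it reaches from about 0.375 to 0.925 m from the base axis. Payload 5.7 kg.
Tool frame: the origin (TCP) lies midway between the tips of the shut fingers; the grasp point (between the pads) lies 19 mm behind it; z points along the fingers, y is the direction in which the jaws open and shut (so a half turn about z gives the same grasp; the last joint's range is limited). The gripper opens to 88 mm and grips with 3 to 60 N. Pads are 20 mm wide; open, the fingers measure 115 mm over their backs; the gripper's body (75 mm by 178 mm) begins 61 mm behind the grasp point.
Start: joints at [-1.347, 0.359, 1.51, -0, 1.272, -0.115], TCP at [0.199, -0.566, 0.185] pointing down, gripper open.
Joint ranges: [-2.97, 2.97], [-1.01, 2.36], [0.21, 2.38], [-0.96, 4.11], [0.2, 2.71], [-2.98, 2.98]. Speed limits (rad/s): [2.39, 2.39, 3.14, 3.14, 3.14, 3.14].

INTERFACE

Orientations are given as a unit quaternion [x, y, z, w].
In Python, from bench import arm, optics gives the robot as it stands.
- The arm moves only by the tool carry_out, never from a script. Its argument "targets" is one flat list of numbers, 7 for each row, row after row: the shift along the tool's x, y, z in units of 30 mm (1.0 is 30 mm), then the turn, a rotation vector about the tool's x, y, z in units of 6 degrees (1.0 is 6 degrees), then the opening, from 0 (shut) to 1 (fully open). A call has 1 to 12 rows; each row is the pose to reach, as a shift and turn from the pose commanded when the call began, along the tool's axes at that moment; what a row does not reach only later rows make up. A row lasts 1/8 s, in which the tool goes at most 62.5 mm and 10.7 degrees, less where a joint would pass 70% of its speed; a pose out of reach is approached as far as the arm can. A call with a gripper value outside its range is refused whole. The fingers move at their own pace and stop on an object; "grip_force" is the grip in N (left out, the last holds). Time passes only in rows, so rows that repeat a pose let the fingers close. It gives the time, the measured TCP pose, the force and the opening at its end, in the units of the state.
- arm.sense(): the state, without advancing time (a new reading comes with each control period).
- optics.get_image(name): name is "scene" or "top" or "wrist"; returns a dict with "image" (480x640x3 uint8, red, green, blue), "z_map" (480x640 float32, m along the optical axis (not along the pixel's ray), 0 where there is no reading), "fx", "fy", "cx", "cy" (pixels), "k1" (the pictures are not rectified: a ray, as slopes to the right and down, at radius r is drawn at 1 + k1 r^2 times it, then the intrinsics apply), "R" (3x3) and "t" (3): a world point X has camera coordinates R X + t; the wrist camera has in their place "T_tool_cam" (4x4, takes a point from camera to tool coordinates, whose origin is the TCP and whose axes are the flange's). Camera axes: x right, y down, z forward; pixel columns grow to the right and rows downward; lengths in m; the calibration is good to about 2 mm. A picture is of the moment at which its call begins: read the wrist's pose just before it.
- arm.close_job(): hands the job in, once; it reports no verdict.
The state is a dict: "time_s": time; "qpos": joint angles; "qvel": joint speeds; "tau": joint torques, N m; "ee_pos": TCP position; "tool_rot": TCP orientation; "contact_force": force on the tool from outside, world axes, zero at the start; "ft_torque": the same for the moment, N m; "finger_gap": opening from 0.0 (shut) to 1.0 (fully open).
Only numpy, scipy, OpenCV 4.12 (cv2) and the standard library are available. Lean on these libraries where they do the work, as an engineer would, in place of code of your own. Each camera call takes 0.05 s, during which the arm holds its last target.

TASK

Tap the ends of the four aluminium plates until all four are hard against the channel's end plate and their ends are even, then lift the four together as one packet and carry it to the belt linisher, which is switched off for this dry run. Tilt the packet to match the slope of the belt, touch its long lower edges down gently on the middle of the belt's upper face with the plates lying along the belt, and finish holding it there: still gripped, flush along its whole length, all four edges on the abrasive, pressed with a light steady push of about one kilogram. Keep the fingers off the belt, do not shift the belt arm from its set angle, and leave the tub, the brass lever handle and the belt-cleaning stick alone.

Things in the scene. Friction and masses are not known exactly. Their poses are not given: they have to be found in the camera images.
- plate1_centre (a point): centre of plate 1 of four like aluminium plates, each 100 mm long (x), 5 mm thick (y), 65 mm high (z), 70 to 115 g, two dark screw holes. They stand on their long edges in the channel in the order 1 to 4 towards its +y, 0.4 mm apart (packet 21 mm thick), sticking out of its open end by different amounts. Lower edge 32.5 mm below this point along -z
- plate2_centre (a point): centre of plate 2 of four like aluminium plates, each 100 mm long (x), 5 mm thick (y), 65 mm high (z), 70 to 115 g, two dark screw holes. They stand on their long edges in the channel in the order 1 to 4 towards its +y, 0.4 mm apart (packet 21 mm thick), sticking out of its open end by different amounts. Lower edge 32.5 mm below this point along -z
- plate3_centre (a point): centre of plate 3 of four like aluminium plates, each 100 mm long (x), 5 mm thick (y), 65 mm high (z), 70 to 115 g, two dark screw holes. They stand on their long edges in the channel in the order 1 to 4 towards its +y, 0.4 mm apart (packet 21 mm thick), sticking out of its open end by different amounts. Lower edge 32.5 mm below this point along -z
- plate4_centre (a point): centre of plate 4 of four like aluminium plates, each 100 mm long (x), 5 mm thick (y), 65 mm high (z), 70 to 115 g, two dark screw holes. They stand on their long edges in the channel in the order 1 to 4 towards its +y, 0.4 mm apart (packet 21 mm thick), sticking out of its open end by different amounts. Lower edge 32.5 mm below this point along -z
- channel: fixed steel U-channel holding the plates: x along it to its end plate (away from the robot), z up; origin on the bench below the centre of a knocked-up plate. Floor 4, wall tops 34, plate tops 69 mm up; 22 mm wide inside, 28 outside; walls x = -36 to 55 mm; end plate's inner face x = 50 mm, 50 mm high. Open end at -x: knocked-up plates end at x = -50 mm, overhanging bare bench
- platen (a point): middle of the upper face of the linisher's brown abrasive belt: flat, rigidly backed, 50 mm wide (y), 260 mm long (x). x runs up the slope along the belt, y across it, z straight out of the face. The slope rises away from the robot, 14 to 30 degrees from level; this point is then 155 to 190 mm above the bench
- belt_arm: the linisher's tilting belt arm (belt, platen, two drums of radius 27 mm, 262 mm between axes). Origin on its pivot, the lower drum's axis, 100 mm above the bench; axes as platen, which lies at x = 131, z = 27 mm. Its tilt is clamped and stays firm under a push of 50 N. Motor beside the lower drum, to 184 mm out on the -y side, its switch box up to 176 mm above the bench
- tub: bystander: open grey plastic tub of castings, 150 x 170 x 80 mm, origin under its centre. Leave alone
- lever_handle: bystander: brass lever handle standing on its round rose (52 mm across), lever 95 mm long along its x, 42 mm high, origin under the rose. Leave alone
- belt_stick: bystander: tan rubber belt-cleaning stick, 110 (x) x 38 x 38 mm, origin under its centre. Leave alone

How it is judged:
By the outcome, as a careful person would: the job done as asked, in the order asked, and still so for the second after the job is handed in, while the arm keeps its last pose, push and grip.
It also fails if it takes over 64 s, if anything falls off the work surface, if the arm or the gripper's body presses on something with over 40 N, if the wrist force passes 120 N, or if a joint passes its speed limit or range.

## Working session

There is one attempt and no reset: what is moved stays moved. The work goes in short steps, Python scripts to look and compute and a tool call to move; the robot and the scene stay as the last step left them, time stands still between calls to the robot, and variables do not carry over. Pictures are saved under pics/ and viewed, and the job is handed in when it is done.

Besides the shell and the picture viewer there is one more tool, called by a JSON object that holds its "fn" and its "kwargs", one argument or row to a line. carry_out: Moves the arm, as the interface text tells. Its arguments: {"type":"object","properties":{"targets":{"type":"array"},"grip_force":{"type":"number"}},"required":["targets"]}

```bash
mkdir -p pics; ls
python3 - <<'E'
from bench import arm, optics
import cv2,numpy as np
print(arm.sense())
for n in ["scene","top","wrist"]:
    d=optics.get_image(n)
    cv2.imwrite(f"pics/{n}0.png",d["image"][:,:,::-1])
    np.savez(f"{n}0.npz",**d)
    print(n,{k:v for k,v in d.items() if k not in("image","z_map")})
E
```

```text
pics
{'time_s': 0.0, 'qpos': array([-1.34709800e+00,  3.59494530e-01,  1.51142890e+00, -3.49765627e-05,
        1.27251613e+00, -1.15091687e-01]), 'qvel': array([ 5.62497415e-04,  4.04107747e-04, -7.72163588e-05,  1.15558320e-03,
       -3.08704793e-03,  2.25006743e-04]), 'tau': array([-5.94269513e-04, -5.15372264e+01, -2.70725441e+01,  6.73983037e-02,
        3.51292407e-02, -1.58821990e-04]), 'ee_pos': array([ 0.19922025, -0.56514576,  0.18441725]), 'tool_rot': array([ 9.85685651e-01,  1.68591054e-01, -6.68088413e-05, -9.21189358e-04]), 'contact_force': array([-0.42443402,  1.06101164,  0.03209553]), 'ft_torque': array([0.03429961, 0.01687351, 0.00486376]), 'finger_gap': 0.9957900401515647}
scene {'fx': 535.6430561079231, 'fy': 535.6430561079231, 'cx': 328.608965925598, 'cy': 236.9643683445546, 'k1': -0.008485828907000198, 'R': array([[-0.80518771,  0.59300688, -0.0039471 ],
       [ 0.4713347 ,  0.63591301, -0.6111123 ],
       [-0.35988379, -0.49392052, -0.79153406]]), 't': array([ 0.49016312, -0.25925842,  1.53298423])}
top {'fx': 478.9751249123161, 'fy': 478.9751249123161, 'cx': 317.8383326859571, 'cy': 237.40662875927217, 'k1': -0.0079895245522148, 'R': array([[ 0.16384343, -0.98648409,  0.00211419],
       [-0.96502082, -0.16072255, -0.20713059],
       [ 0.20467083,  0.03189675, -0.97831102]]), 't': array([-0.04922083,  0.6289775 ,  0.96386206])}
wrist {'fx': 426.33745246561773, 'fy': 426.33745246561773, 'cx': 316.58237933296994, 'cy': 233.7905258541301, 'k1': 0.015107922538125849, 'T_tool_cam': array([[ 1.23698920e-03, -9.70487639e-01, -2.41147698e-01,
         6.55786199e-02],
       [ 9.99998294e-01,  8.69720041e-04,  1.62943518e-03,
         5.55692158e-04],
       [-1.37161571e-03, -2.41149302e-01,  9.70487060e-01,
        -1.99971469e-01],
       [ 0.00000000e+00,  0.00000000e+00,  0.00000000e+00,
         1.00000000e+00]])}
```

View pics/scene0.png

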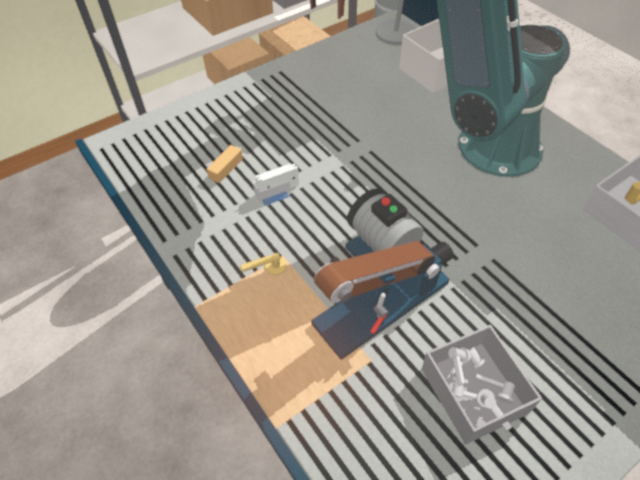

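View pics/top0.png

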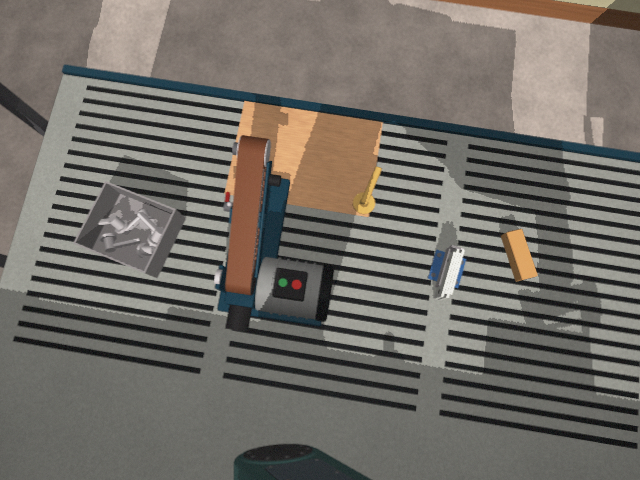

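View pics/wrist0.png

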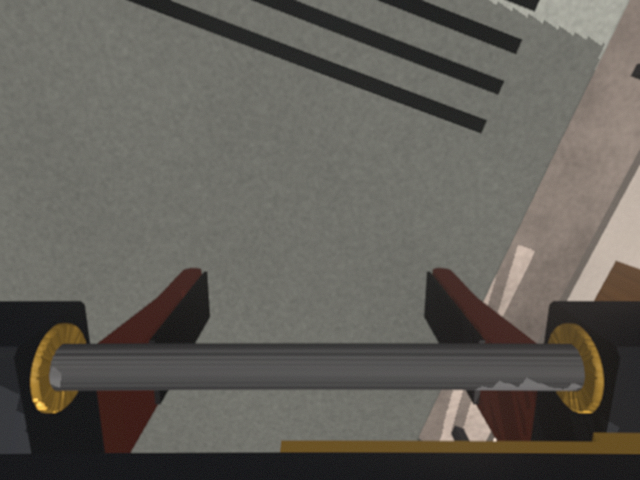

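The scene image shows the channel and plates near (275,185), the stick at (225,163), the linisher at (380,270) and the lever at (265,263). The top image has the channel at (447,272), the belt from (255,140) to (240,290), and the motor at (290,288).

```bash
cat > h.py <<'E'
import numpy as np, cv2
from scipy.spatial.transform import Rotation as Ro
def rays(d,uv):
    K=np.array([[d['fx'],0,d['cx']],[0,d['fy'],d['cy']],[0,0,1.]])
    uv=np.asarray(uv,float).reshape(-1,1,2)
    return cv2.undistortPoints(uv,K,np.array([float(d['k1']),0,0,0]),).reshape(-1,2)
def campose(d,st=None):
    # returns Rwc, c
    if 'R' in d: 
        R=np.array(d['R']);return R.T,-R.T@np.array(d['t'])
    T=np.array(d['T_tool_cam']);Rt=Ro.from_quat(st['tool_rot']).as_matrix()
    return Rt@T[:3,:3],Rt@T[:3,3]+st['ee_pos']
def cloud(d,st=None):
    h,w=d['z_map'].shape
    u,v=np.meshgrid(np.arange(w),np.arange(h))
    n=rays(d,np.stack([u,v],-1).reshape(-1,2))
    z=d['z_map'].reshape(-1,1)
    P=np.c_[n*z,z]
    R,c=campose(d,st)
    return (P@R.T+c).reshape(h,w,3)
def onplane(d,uv,z,st=None):
    n=rays(d,uv);R,c=campose(d,st)
    D=np.c_[n,np.ones(len(n))]@R.T
    return c+D*((z-c[2])/D[:,2:])
def project(d,X,st=None):
    R,c=campose(d,st)
    p=(np.atleast_2d(X)-c)@R
    n=p[:,:2]/p[:,2:]
    r2=(n**2).sum(1,keepdims=True)
    n=n*(1+d['k1']*r2)
    return n*[d['fx'],d['fy']]+[d['cx'],d['cy']]
E
python3 - <<'E'
from h import *
d=dict(np.load('top0.npz'));P=cloud(d)
s=dict(np.load('scene0.npz'));Q=cloud(s)
np.set_printoptions(precision=4,suppress=True)
for uv in [(447,272),(455,250),(447,295),(253,145),(245,215),(238,290),(519,255),(365,205),(130,230),(450,330)]: print('top',uv,P[uv[1],uv[0]])
for uv in [(275,178),(225,163),(380,265),(150,300)]: print('scene',uv,Q[uv[1],uv[0]])
t=d['image'][220:320,400:550]; cv2.imwrite('pics/topz.png',cv2.resize(t[:,:,::-1],None,fx=5,fy=5,interpolation=2))
t=s['image'][140:220,220:320]; cv2.imwrite('pics/scz.png',cv2.resize(t[:,:,::-1],None,fx=7,fy=7,interpolation=2))
# belt plane from both
for n,d,P in(('top',d,P),('scene',s,Q)):
    hsv=cv2.cvtColor(d['image'],cv2.COLOR_RGB2HSV)
    im=d['image'].astype(int)
    m=(im[:,:,0]>im[:,:,2]+40)&(P[:,:,2]>.1)&(P[:,:,2]<.26)&(d['z_map']>0)
    X=P[m]; 
    # plane RANSAC
    rng=np.random.default_rng(0);best=0
    for _ in range(300):
        a=X[rng.choice(len(X),3,False)];nn=np.cross(a[1]-a[0],a[2]-a[0]);nn/=np.linalg.norm(nn)+1e-12
        i=abs((X-a[0])@nn)<.003
        if i.sum()>best:best=i.sum();bi=i
    Y=X[bi];c=Y.mean(0);U,S,V=np.linalg.svd(Y-c,full_matrices=False)
    nn=V[2]*np.sign(V[2][2]);rect=cv2.minAreaRect(((Y-c)@V[:2].T).astype(np.float32))
    rc=c+rect[0][0]*V[0]+rect[0][1]*V[1]
    print(n,len(X),best,'c',c,'n',nn,'tilt',np.degrees(np.arccos(nn[2])),'yaw of slope',np.degrees(np.arctan2(-nn[1],-nn[0])),'dir',V[0],'rect',rect,rc,'res',S[2]/np.sqrt(len(Y)))
E
```

```text
top (447, 272) [ 0.5993 -0.2274  0.0672]
top (455, 250) [ 0.6508 -0.2409  0.0604]
top (447, 295) [ 0.5508 -0.2324  0.0686]
top (253, 145) [0.7431 0.1952 0.2451]
top (245, 215) [0.6226 0.1943 0.191 ]
top (238, 290) [0.4858 0.1922 0.1183]
top (519, 255) [ 0.669  -0.3885  0.0341]
top (365, 205) [ 0.7302 -0.0376  0.0204]
top (130, 230) [0.5862 0.4792 0.0148]
top (450, 330) [ 0.4844 -0.2647 -0.    ]
scene (275, 178) [ 0.611  -0.2299  0.0567]
scene (225, 163) [ 0.6809 -0.3718  0.0396]
scene (380, 265) [0.6375 0.2094 0.1958]
scene (150, 300) [ 0.9942 -0.6585 -0.7457]
top 4202 3523 c [0.6191 0.1958 0.1863] n [-0.4499 -0.0106  0.893 ] tilt 26.74476890426523 yaw of slope 1.3466360309264076 dir [-0.8929 -0.014  -0.45  ] rect ((0.00610707700252533, 0.0002897363156080246), (0.050776246935129166, 0.29504212737083435), 89.99205017089844) [0.6137 0.196  0.1836] res 0.0013555386348657432
scene 2841 1951 c [0.6308 0.1975 0.1914] n [-0.4496 -0.0112  0.8932] tilt 26.72674863781392 yaw of slope 1.4328312805207826 dir [0.8931 0.0136 0.4497] rect ((-0.013130530714988708, 0.0005605313926935196), (0.28980329632759094, 0.05280454829335213), 0.5174669623374939) [0.6191 0.1967 0.1855] res 0.0011285761278927295
```

View pics/topz.png

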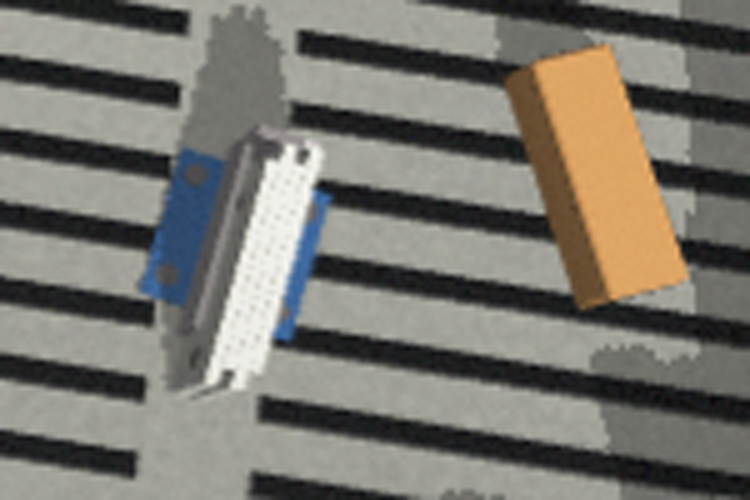

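View pics/scz.png

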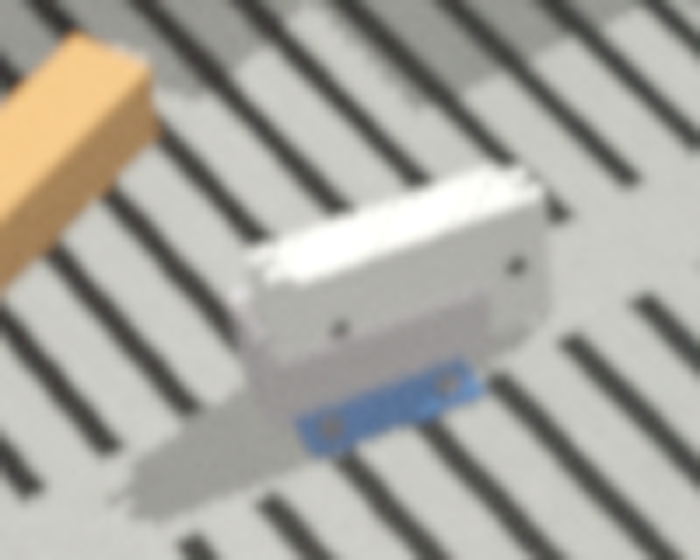

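Run:
```python
from h import *
np.set_printoptions(precision=4,suppress=True)
for n in ('top','scene'):
    d=dict(np.load(n+'0.npz'));P=cloud(d)
    m=(P[:,:,0]>.5)&(P[:,:,0]<.7)&(P[:,:,1]>-.29)&(P[:,:,1]<-.17)&(P[:,:,2]>.061)&(P[:,:,2]<.08)
    Y=P[m];r=cv2.minAreaRect(Y[:,:2].astype(np.float32));print(n,len(Y),Y.mean(0),r,cv2.boxPoints(r))
    V=np.linalg.svd(Y[:,:2]-Y[:,:2].mean(0),full_matrices=False)[2];print(np.degrees(np.arctan2(V[0,1],V[0,0])), np.median(Y[:,2]))
    m=(P[:,:,0]>.5)&(P[:,:,0]<.7)&(P[:,:,1]>-.29)&(P[:,:,1]<-.17)&(d['image'][:,:,2].astype(int)>d['image'][:,:,0]+40)
    Y=P[m];r=cv2.minAreaRect(Y[:,:2].astype(np.float32));print('blue',len(Y),Y.mean(0),r)
```

```text
top 522 [ 0.5984 -0.2372  0.0688] ((0.5987993478775024, -0.23799890279769897), (0.02296457812190056, 0.10903576761484146), 81.42617797851562) [[ 0.5432 -0.2412]
 [ 0.651  -0.2575]
 [ 0.6544 -0.2348]
 [ 0.5466 -0.2185]]
169.64565911569457 0.0690039285686389
blue 759 [ 0.6081 -0.2361  0.0405] ((0.603282630443573, -0.239516019821167), (0.07211386412382126, 0.11647137254476547), 80.3915023803711)
scene 329 [ 0.602  -0.2363  0.0679] ((0.6014829277992249, -0.23870274424552917), (0.029320355504751205, 0.11058378964662552), 81.90768432617188) [[ 0.5447 -0.2454]
 [ 0.6542 -0.261 ]
 [ 0.6583 -0.232 ]
 [ 0.5488 -0.2164]]
-10.501165153321866 0.06816817391028485
blue 365 [ 0.6094 -0.2309  0.0499] ((0.607729971408844, -0.22775785624980927), (0.05180686339735985, 0.11565065383911133), 79.4580307006836)
```

```bash
cat >> h.py <<'E'
def Rtool(yaw):  # tool down with tool x at yaw (deg)
    c,s=np.cos(np.radians(yaw)),np.sin(np.radians(yaw))
    return np.array([[c,s,0],[s,-c,0],[0,0,-1]])
def plan(pos,quat,tp,tR):
    R=Ro.from_quat(quat).as_matrix()
    return np.round(R.T@(np.array(tp)-pos)/.03,4), np.round(np.degrees(Ro.from_matrix(R.T@tR).as_rotvec())/6,4)
def apply(pos,quat,row):
    R=Ro.from_quat(quat)
    return R.apply(np.array(row[:3])*.03)+pos,(R*Ro.from_rotvec(np.radians(np.array(row[3:6])*6))).as_quat()
E
python3 - <<'E'
from h import *
from bench import arm
s=arm.sense()
print(plan(s['ee_pos'],s['tool_rot'],[.60,-.237,.165],Rtool(-9.5)))
E
```

```text
(array([16.2355, -5.8816,  0.6649]), array([-1.3400e-02,  1.8000e-03,  4.8188e+00]))
```

{"fn": "carry_out", "kwargs": {
  "targets": [16.2,-5.9,0.6,0,0,4.8,1,16.2,-5.9,0.6,0,0,4.8,1,16.2,-5.9,0.6,0,0,4.8,1,16.2,-5.9,0.6,0,0,4.8,1,16.2,-5.9,0.6,0,0,4.8,1,16.2,-5.9,0.6,0,0,4.8,1,16.2,-5.9,0.6,0,0,4.8,1,16.2,-5.9,0.6,0,0,4.8,1,16.2,-5.9,0.6,0,0,4.8,1,16.2,-5.9,0.6,0,0,4.8,1,16.2,-5.9,0.6,0,0,4.8,1,16.2,-5.9,0.6,0,0,4.8,1]
}}

```text
time_s: 1.65
ee_pos: [0.5977, -0.2387, 0.1673]
tool_rot: [0.997, -0.083, -0.0, 0.0]
contact_force: [-0.5, -0.1, 0.1]
finger_gap: 1.0
```

```bash
cat > snap.py <<'E'
import sys
from h import *
from bench import arm,optics
import pickle
def snap(tag):
    s=arm.sense();d=optics.get_image('wrist')
    pickle.dump((s,d),open(f'w_{tag}.pkl','wb'))
    cv2.imwrite(f'pics/w_{tag}.png',d['image'][:,:,::-1])
    print(np.round(s['ee_pos'],4),np.round(s['tool_rot'],4),np.round(s['contact_force'],2),s['finger_gap'],np.round(s['qpos'],3),s['time_s'])
if __name__=='__main__': snap(sys.argv[1])
E
python3 snap.py 1
```

```text
[ 0.5977 -0.2387  0.1673] [ 9.966e-01 -8.280e-02 -2.000e-04  1.000e-04] [-0.5  -0.13  0.13] 1.0002631428568016 [-0.487  0.437  1.431 -0.     1.274  1.25 ] 1.65
```

View pics/w_1.png

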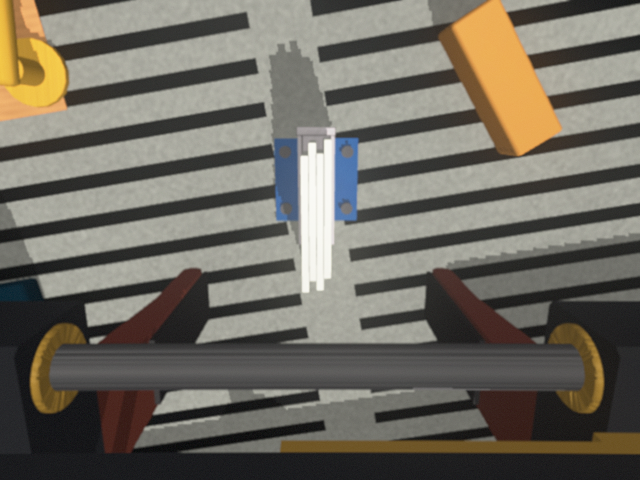

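The wrist view shows the four plate tops at columns 301–334. Their near ends lie at rows 278–292, the end plate at row 130, and the blue base flanges on either side. I'll zoom in to measure them.

Run:
```python
from h import *
import pickle
s,d=pickle.load(open('w_1.pkl','rb'))
im=d['image']
a=im[110:310,255:375,::-1]; b=np.hstack([cv2.resize(a[:100],None,fx=5,fy=5,interpolation=cv2.INTER_NEAREST)[:, :]]);cv2.imwrite('pics/z1a.png',b)
cv2.imwrite('pics/z1b.png',cv2.resize(a[100:200],None,fx=5,fy=5,interpolation=cv2.INTER_NEAREST))
P=cloud(d,s);np.set_printoptions(precision=4,suppress=True)
print(P[200,310],P[150,315],P[180,350],P[240,350])
```

```text
[ 0.6148 -0.2378  0.0705] [ 0.6482 -0.2469  0.0681] [ 0.6154 -0.2715  0.0031] [ 0.5622 -0.264   0.    ]
```

View pics/z1a.png

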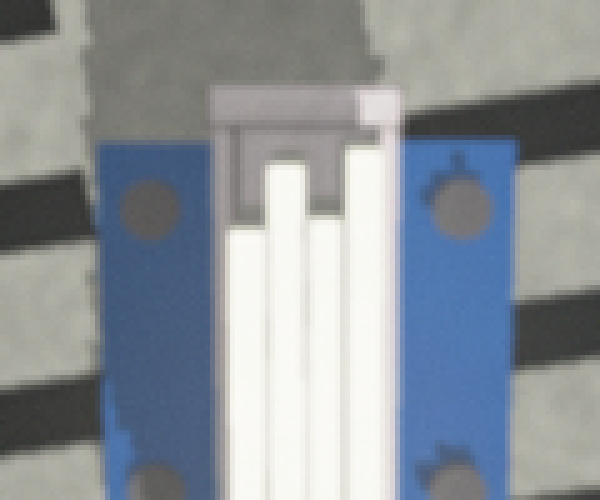

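View pics/z1b.png

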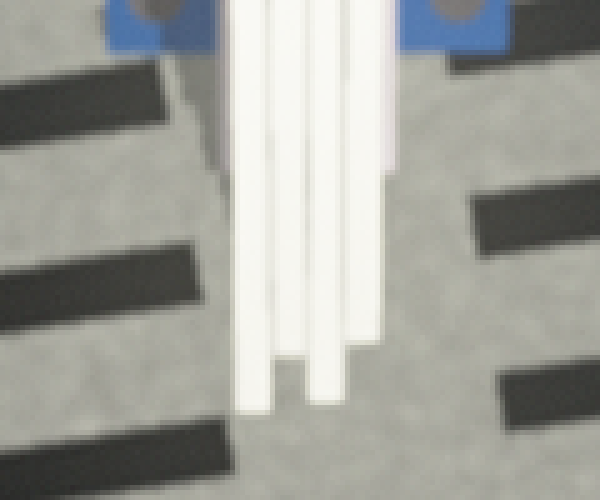

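Run:
```python
from h import *
import pickle
np.set_printoptions(precision=4,suppress=True)
s,d=pickle.load(open('w_1.pkl','rb'))
A=lambda x,y:(255+x/5-.5,110+y/5-.5)
B=lambda x,y:(255+x/5-.5,210+y/5-.5)
def W(p,z): return onplane(d,[p],z,s)[0]
e=dict(p4n=W(B(251,413),.069),p4f=W(A(247,228),.069),p3n=W(B(290,355),.069),p3f=W(A(287,160),.069),p2n=W(B(326,403),.069),p2f=W(A(326,215),.069),p1n=W(B(364,342),.069),p1f=W(A(364,147),.069),
 L0=W(B(234,405),.069),L1=W(A(229,230),.069),R0=W(B(383,340),.069),R1=W(A(384,148),.069),
 ep=W(A(306,125),.05),epo=W(A(306,87),.05),wl=W(B(222,175),.034),wr=W(B(396,173),.034),wL1=W(A(213,100),.05),wR1=W(A(401,100),.05),
 b1=W(A(97,143),.003),b2=W(A(517,143),.003),b3=W(B(107,52),.003),b4=W(B(511,52),.003))
for k,v in e.items(): print(k,v)
for i in '1234': print(i,np.linalg.norm(e[f'p{i}n']-e[f'p{i}f']),np.degrees(np.arctan2(*(e[f'p{i}f']-e[f'p{i}n'])[[1,0]])))
for a,b in(('L0','L1'),('R0','R1'),('b3','b1'),('b4','b2')): print(a,np.degrees(np.arctan2(*(e[b]-e[a])[[1,0]])))
for a,b in(('b1','b2'),('b3','b4'),('wL1','wR1')): print(a,np.degrees(np.arctan2(*(e[b]-e[a])[[1,0]]))+90,np.linalg.norm(e[a]-e[b]))
ax=np.array([np.cos(np.radians(-9.5)),np.sin(np.radians(-9.5)),0]);ay=np.array([-ax[1],ax[0],0])
for k,v in e.items(): print(k,v@ax,v@ay)
```

```text
p4n [ 0.5468 -0.2222  0.069 ]
p4f [ 0.6461 -0.2388  0.069 ]
p3n [ 0.5549 -0.2294  0.069 ]
p3f [ 0.6542 -0.2458  0.069 ]
p2n [ 0.5465 -0.2335  0.069 ]
p2f [ 0.6461 -0.2498  0.069 ]
p1n [ 0.5551 -0.2406  0.069 ]
p1f [ 0.6542 -0.2564  0.069 ]
L0 [ 0.5485 -0.2199  0.069 ]
L1 [ 0.6462 -0.2363  0.069 ]
R0 [ 0.5549 -0.2434  0.069 ]
R1 [ 0.6536 -0.2591  0.069 ]
ep [ 0.6581 -0.249   0.05  ]
epo [ 0.6634 -0.2499  0.05  ]
wl [ 0.5745 -0.2213  0.034 ]
wr [ 0.5702 -0.2492  0.034 ]
wL1 [ 0.6638 -0.2364  0.05  ]
wR1 [ 0.6593 -0.2631  0.05  ]
b1 [ 0.6603 -0.214   0.003 ]
b2 [ 0.6488 -0.2831  0.003 ]
b3 [ 0.5915 -0.2027  0.003 ]
b4 [ 0.58   -0.2723  0.003 ]
1 0.10037300768010671 -9.07869139185021
2 0.10085726850002055 -9.326932658145832
3 0.10067125315894303 -9.327823525051654
4 0.10067984214655841 -9.500435330814092
L0 -9.526330085365323
R0 -9.033038610477027
b3 -9.396138081906285
b4 -8.930730480956637
b1 -9.429149609993459 0.06998998215275774
b3 -9.442423634863005 0.07055587429662226
wL1 -9.427828942666096 0.02715743029535314
p4n 0.5759788961293014 -0.1288921307825082
p4f 0.6766587382729538 -0.1288
[... 173 characters left out ...]
77285963392921
p1n 0.5871913640757799 -0.1456713558308416
p1f 0.6875616581899054 -0.14493329743566313
L0 0.5772484007706966 -0.12636514685861067
L1 0.6763840567583476 -0.1264107043235903
R0 0.5875067587588143 -0.14847973542976678
R1 0.687431333376798 -0.1476653307432402
ep 0.6901928031288285 -0.13699623483314333
epo 0.6955230680158115 -0.13699229792627288
wl 0.6031583311939012 -0.12343169611875365
wr 0.6035207235614624 -0.15163415801657598
wL1 0.6936857229246819 -0.12356011156511543
wR1 0.6937199310279183 -0.15071752031581617
b1 0.6865258421484004 -0.10213495581055942
b2 0.686612389819284 -0.17212488445207194
b3 0.6168792521944024 -0.10226120658166377
b4 0.61695015357897 -0.17281704525398364
```

```bash
cat >> h.py <<'E'
YAW=-9.35
_a=np.array([np.cos(np.radians(-9.5)),np.sin(np.radians(-9.5)),0]);_b=np.array([-_a[1],_a[0],0])
CO=_a*.640+_b*(-.1371)
cx=np.array([np.cos(np.radians(YAW)),np.sin(np.radians(YAW)),0]);cy=np.array([-cx[1],cx[0],0])
def ch(x,y,z): return CO+cx*x+cy*y+np.array([0,0,z])
def inch(p): p=np.asarray(p)-CO; return np.array([p@cx,p@cy,p[2]])
E
python3 - <<'E'
from h import *
from bench import arm
s=arm.sense();print(CO, inch(s['ee_pos']))
R=Ro.from_quat(s['tool_rot']).as_matrix();print(np.degrees(np.arctan2(R[1,0],R[0,0])))
print(plan(s['ee_pos'],s['tool_rot'],ch(-.092,0,.015),Rtool(YAW)))
E
```

```text
[ 0.60859476 -0.24085022  0.        ] [-0.01092721  0.00042185  0.16739905]
-9.498383796802562
(array([-2.701 ,  0.0204,  5.0807]), array([ 0.0012,  0.0026, -0.0247]))
```

{"fn": "carry_out", "kwargs": {
  "targets": [-1.5,0,0,0,0,-0.02,0,-2.7,0.02,0.5,0,0,-0.02,0,-2.7,0.02,1.5,0,0,-0.02,0,-2.7,0.02,3,0,0,-0.02,0,-2.7,0.02,4.2,0,0,-0.02,0,-2.7,0.02,4.8,0,0,-0.02,0,-2.7,0.02,5.05,0,0,-0.02,0,-2.7,0.02,5.05,0,0,-0.02,0,-2.7,0.02,5.05,0,0,-0.02,0],
  "grip_force": 10
}}

```text
time_s: 2.82
ee_pos: [0.5196, -0.2254, 0.0168]
tool_rot: [0.997, -0.081, 0.001, 0.0]
contact_force: [-0.3, -0.8, 0.6]
finger_gap: 0.019
```

```bash
python3 snap.py 2
python3 - <<'E'
from h import *
from bench import arm
s=arm.sense();print(inch(s['ee_pos']))
E
```

```text
[ 0.5196 -0.2254  0.0168] [ 9.967e-01 -8.090e-02  8.000e-04  3.000e-04] [-0.25 -0.83  0.61] 0.019401556371888645 [-0.531  0.513  1.752  0.     0.875  1.202] 2.825
[-0.09023616  0.0008548   0.01678921]
```

View pics/w_2.png

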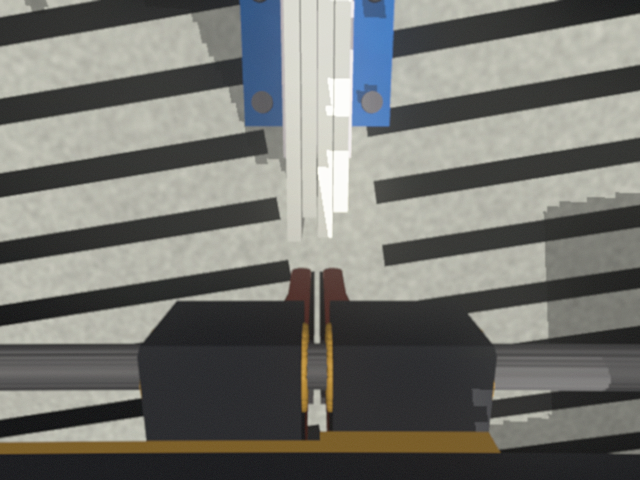

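{"fn": "carry_out", "kwargs": {
  "targets": [0.2,0.02,0,0,0,0,0,0.35,0.02,0,0,0,0,0,0.45,0.02,0,0,0,0,0,0.55,0.02,0,0,0,0,0,0.65,0.02,0,0,0,0,0,0.75,0.02,0,0,0,0,0,0.85,0.02,0,0,0,0,0,0.9,0.02,0,0,0,0,0,0.9,0.02,0,0,0,0,0]
}}

```text
time_s: 4.0
ee_pos: [0.5453, -0.2296, 0.0156]
tool_rot: [0.997, -0.081, -0.0, -0.0]
contact_force: [-1.5, 0.4, 0.4]
finger_gap: 0.006
```

```bash
python3 snap.py 3
python3 - <<'E'
from h import *
from bench import arm
s=arm.sense();print(inch(s['ee_pos']))
E
```

```text
[ 0.5453 -0.2296  0.0156] [ 9.967e-01 -8.080e-02 -3.000e-04 -1.000e-04] [-1.52  0.41  0.4 ] 0.006362169839832534 [-0.515  0.542  1.692  0.     0.908  1.217] 4.0
[-0.06430128  0.00081121  0.01558308]
```

View pics/w_3.png

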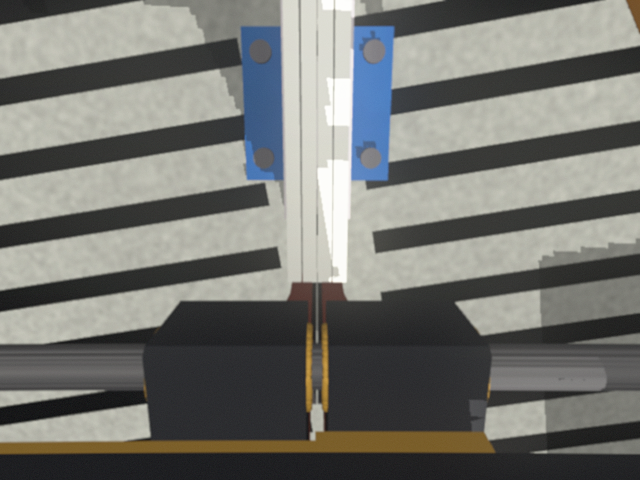

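{"fn": "carry_out", "kwargs": {
  "targets": [0.07,0,0,0,0,0,0,0.12,0,0,0,0,0,0,0.16,0,0,0,0,0,0,0.16,0,0,0,0,0,0]
}}

```text
time_s: 4.55
ee_pos: [0.5472, -0.2297, 0.0156]
tool_rot: [0.997, -0.081, -0.003, -0.001]
contact_force: [-10.0, 0.0, 6.6]
finger_gap: 0.009
```

Run:
```python
from h import *
from bench import arm
s=arm.sense();print(inch(s['ee_pos']),s['contact_force'])
```

```text
[-0.06242189  0.00098796  0.01560409] [-10.00480726   0.01084599   6.63575578]
```

```bash
python3 snap.py 4
python3 - <<'E'
from h import *
import pickle
s,d=pickle.load(open('w_4.pkl','rb'))
cv2.imwrite('pics/z4.png',cv2.resize(d['image'][200:320,260:380,::-1],None,fx=5,fy=5,interpolation=cv2.INTER_NEAREST))
from bench import optics
for n in('top','scene'):
    q=optics.get_image(n)
    r,c=((220,420),(150,230))[n=='scene']
    cv2.imwrite(f'pics/{n}4.png',cv2.resize(q['image'][r:r+90,c:c+100,::-1],None,fx=6,fy=6,interpolation=2))
E
```

```text
[ 0.5472 -0.2297  0.0156] [ 9.967e-01 -8.050e-02 -2.700e-03 -5.000e-04] [-10.     0.01   6.64] 0.008681330681619505 [-0.513  0.547  1.683 -0.002  0.917  1.22 ] 4.55
```

View pics/z4.png

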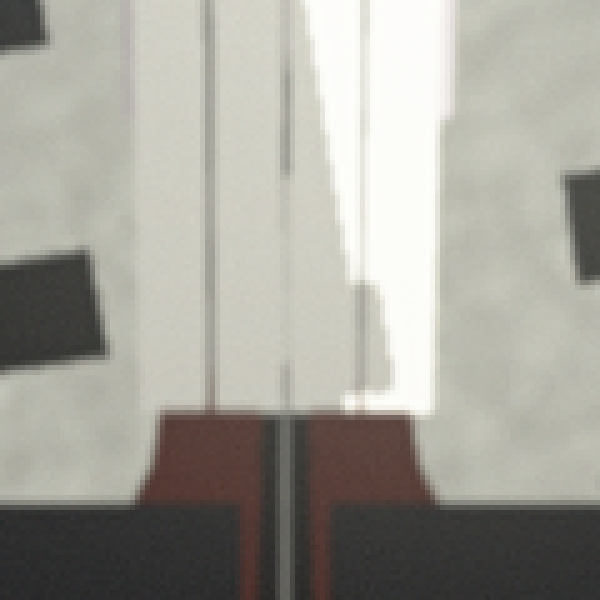

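View pics/w_4.png

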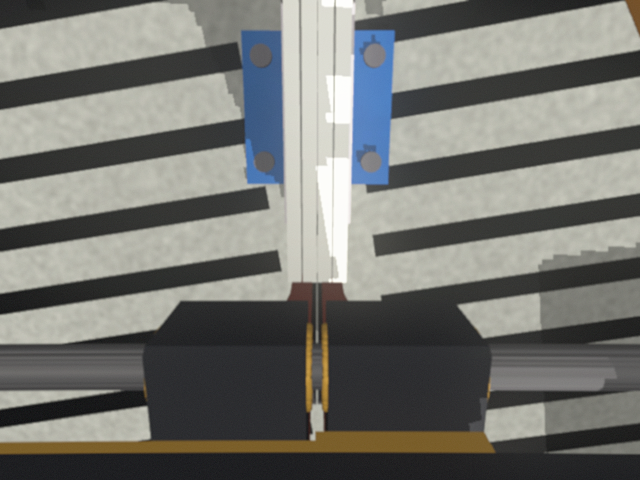

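View pics/scene4.png

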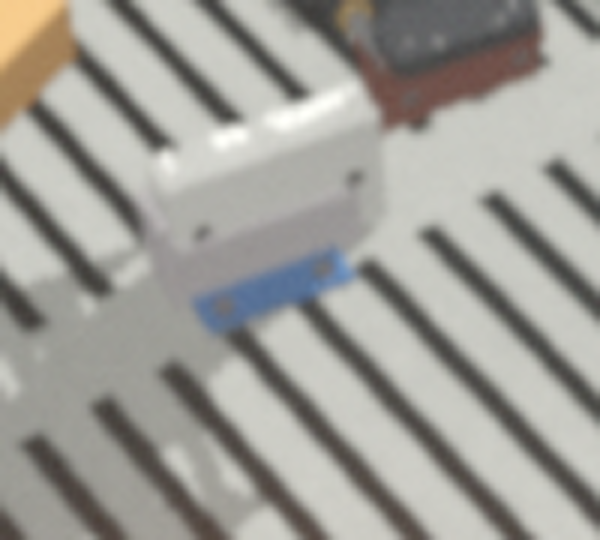

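Run:
```python
from h import *
import pickle
np.set_printoptions(precision=4,suppress=True)
s,d=pickle.load(open('w_4.pkl','rb'))
B=lambda x,y:(260+x/5-.5,200+y/5-.5)
for n,p,z in [('p4',B(150,410),.069),('p1',B(425,414),.069),('p1 y edge',B(438,380),.069),('p4 y edge',B(135,380),.069),('wallR',B(448,117),.034),('wallL',B(128,113),.034)]:
    print(n,inch(onplane(d,[p],z,s)[0]))
```

```text
p4 [-0.0505  0.0101  0.069 ]
p1 [-0.0508 -0.0099  0.069 ]
p1 y edge [-0.0481 -0.0108  0.069 ]
p4 y edge [-0.0482  0.0112  0.069 ]
wallR [-0.0365 -0.0139  0.034 ]
wallL [-0.0362  0.014   0.034 ]
```

{"fn": "carry_out", "kwargs": {
  "targets": [0.07,0,0,0,0,0,0,0.07,0,0,0,0,0,0]
}}

```text
time_s: 4.95
ee_pos: [0.5471, -0.2296, 0.0156]
tool_rot: [0.997, -0.08, -0.005, -0.001]
contact_force: [-14.9, 0.1, 12.1]
finger_gap: 0.007
```

Run:
```python
from h import *
from bench import arm
s=arm.sense();print(inch(s['ee_pos']),s['contact_force'])
```

```text
[-0.0625498   0.00109556  0.01560423] [-14.93928432   0.13955781  12.12268662]
```

{"fn": "carry_out", "kwargs": {
  "targets": [-0.5,0,0,0,0,0,0,-1.0,0,0,0,0,0,0,-1.0,0,-0.7,0,0,0,0.3,-1.0,0,-2.0,0,0,0,1,-0.8,0,-3.5,0,0,0,1,0.5,0,-4.5,0,0,0,1,1.5,0,-4.6,0,0,0,1,1.9,0,-4.6,0,0,0,1,1.9,0,-4.6,0,0,0,1]
}}

```text
time_s: 6.08
ee_pos: [0.608, -0.2397, 0.1528]
tool_rot: [0.997, -0.081, -0.001, -0.0]
contact_force: [0.7, 0.1, -0.7]
finger_gap: 0.76
```

```bash
python3 snap.py 5
python3 - <<'E'
from h import *
from bench import arm
s=arm.sense();print(inch(s['ee_pos']),s['contact_force'])
import pickle
s,d=pickle.load(open('w_5.pkl','rb'))
a=d['image'][110:310,255:375,::-1];cv2.imwrite('pics/z5a.png',cv2.resize(a[:100],None,fx=5,fy=5,interpolation=cv2.INTER_NEAREST))
cv2.imwrite('pics/z5b.png',cv2.resize(a[100:],None,fx=5,fy=5,interpolation=cv2.INTER_NEAREST))
E
```

```text
[ 0.608  -0.2397  0.1528] [ 9.967e-01 -8.060e-02 -7.000e-04 -3.000e-04] [ 0.65  0.1  -0.73] 0.7597247207621782 [-0.481  0.464  1.423  0.     1.256  1.251] 6.075
[-0.00165439  0.00111896  0.15259195] [-0.06430515  0.20667989 -0.0115797 ]
```

View pics/w_5.png

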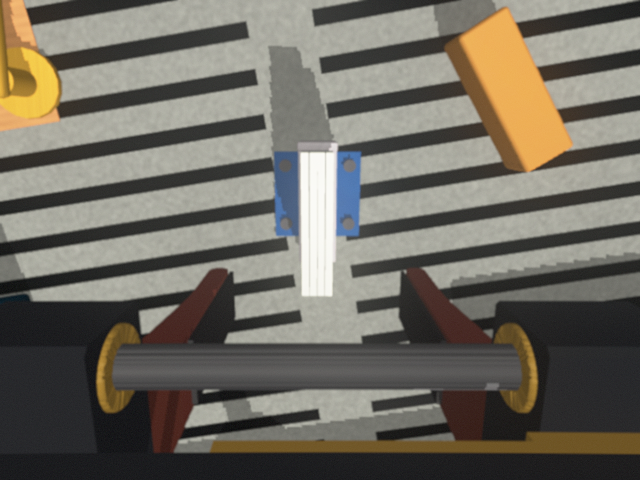

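View pics/z5a.png

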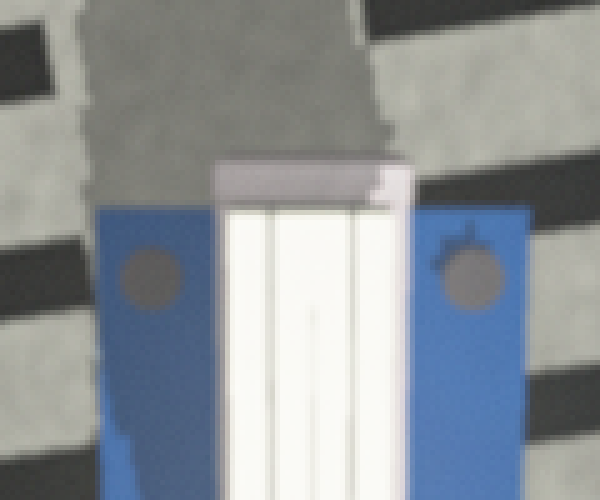

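View pics/z5b.png

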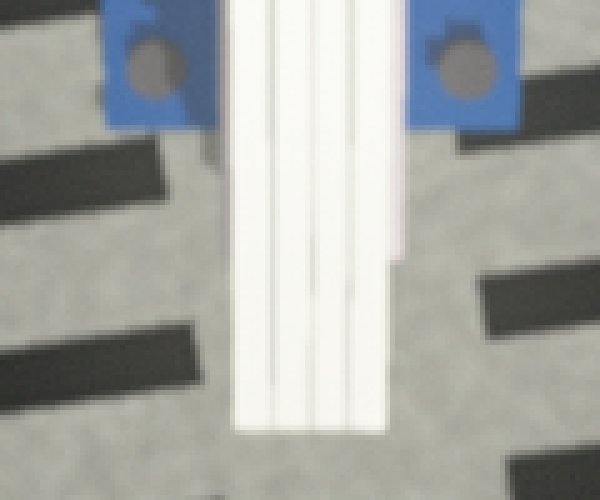

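Run:
```python
from h import *
import pickle
np.set_printoptions(precision=4,suppress=True)
s,d=pickle.load(open('w_5.pkl','rb'))
A=lambda x,y:(255+x/5-.5,110+y/5-.5)
B=lambda x,y:(255+x/5-.5,210+y/5-.5)
q=[onplane(d,[p],.069,s)[0] for p in [B(231,432),B(389,432),A(227,208),A(391,208)]]
print([inch(x) for x in q]); 
n,f=(q[0]+q[1])/2,(q[2]+q[3])/2; print('yaw',np.degrees(np.arctan2(*(f-n)[[1,0]])),inch((n+f)/2),np.linalg.norm(f-n))
R=Ro.from_quat(s['tool_rot']).as_matrix();print('toolyaw',np.degrees(np.arctan2(R[1,0],R[0,0])))
m=(n+f)/2
print(plan(s['ee_pos'],s['tool_rot'],[m[0],m[1],.040],Rtool(-9.3)))
```

```text
[array([-0.0509,  0.0114,  0.069 ]), array([-0.0508, -0.0111,  0.069 ]), array([0.0503, 0.0113, 0.069 ]), array([ 0.0504, -0.0101,  0.069 ])]
yaw -9.10686591423534 [-0.0003  0.0004  0.069 ] 0.10123614732690364
toolyaw -9.248968301741117
(array([0.0216, 0.0245, 3.7588]), array([-0.0053,  0.0132,  0.0085]))
```

{"fn": "carry_out", "kwargs": {
  "targets": [0.02,0.02,1.5,0,0.01,0.01,0.6,0.02,0.02,2.9,0,0.01,0.01,0.6,0.02,0.02,3.5,0,0.01,0.01,0.6,0.02,0.02,3.77,0,0.01,0.01,0.6,0.02,0.02,3.77,0,0.01,0.01,0.6,0.02,0.02,3.77,0,0.01,0.01,0.6]
}}

```text
time_s: 6.88
ee_pos: [0.6101, -0.2413, 0.0422]
tool_rot: [0.997, -0.081, 0.002, 0.0]
contact_force: [1.3, 1.2, 0.5]
finger_gap: 0.599
```

{"fn": "carry_out", "kwargs": {
  "targets": [0,0,0,0,0,0,0.35,0,0,0,0,0,0,0.3,0,0,0,0,0,0,0.2,0,0,0,0,0,0,0.2,0,0,0,0,0,0,0.2,0,0,0,0,0,0,0.2],
  "grip_force": 50
}}

```text
time_s: 7.62
ee_pos: [0.609, -0.2406, 0.0406]
tool_rot: [0.997, -0.081, 0.0, -0.0]
contact_force: [0.4, 0.2, -0.8]
finger_gap: 0.199
```

```bash
python3 snap.py 6
python3 - <<'E'
from h import *
from bench import arm
s=arm.sense();print(inch(s['ee_pos']),s['contact_force'],s['ft_torque'],s['finger_gap']*88)
E
```

```text
[ 0.609  -0.2406  0.0406] [ 9.967e-01 -8.130e-02  5.000e-04 -0.000e+00] [ 0.36  0.17 -0.79] 0.19850675404436863 [-0.482  0.581  1.526  0.     1.034  1.251] 7.625
[0.00037766 0.00022971 0.04059093] [0.50583023 0.00073065 0.00802756] [ 0.05198813  0.04994848 -0.02882358] 17.43559108104793
```

View pics/w_6.png

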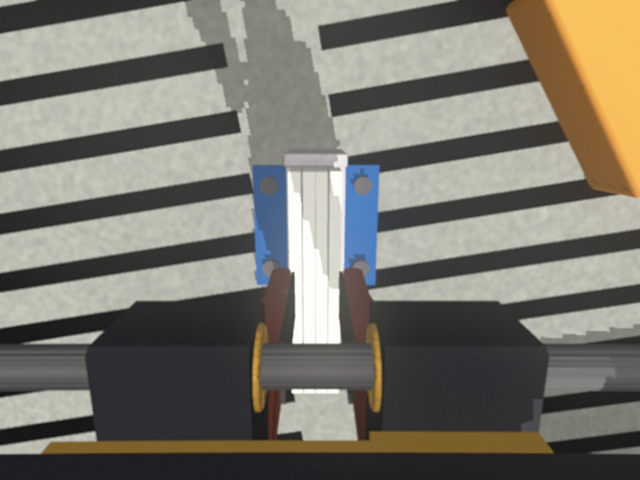

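{"fn": "carry_out", "kwargs": {
  "targets": [0,0,0,0,0,0,0,0,0,0,0,0,0,0,0,0,0,0,0,0,0,0,0,0,0,0,0,0],
  "grip_force": 50
}}

```text
time_s: 8.18
ee_pos: [0.6091, -0.2407, 0.0407]
tool_rot: [0.997, -0.081, 0.001, -0.0]
contact_force: [-0.6, 0.8, 0.0]
finger_gap: 0.004
```

```bash
python3 snap.py 7
python3 - <<'E'
from h import *
from bench import arm
s=arm.sense();print(inch(s['ee_pos']),s['contact_force'],s['ft_torque'],s['finger_gap']*88)
import pickle
s,d=pickle.load(open('w_7.pkl','rb'))
cv2.imwrite('pics/z7.png',cv2.resize(d['image'][140:300,230:400,::-1],None,fx=3.6,fy=3.6,interpolation=cv2.INTER_NEAREST))
E
```

```text
[ 0.6091 -0.2407  0.0407] [ 9.967e-01 -8.130e-02  5.000e-04 -0.000e+00] [-0.55  0.8   0.03] 0.004180522372701342 [-0.482  0.581  1.526  0.     1.034  1.251] 8.175
[0.00040631 0.00023404 0.04063153] [0.48254247 0.55331159 0.39822172] [ 0.01546889 -0.01316785 -0.02046748] 0.39619299704044464
```

View pics/z7.png

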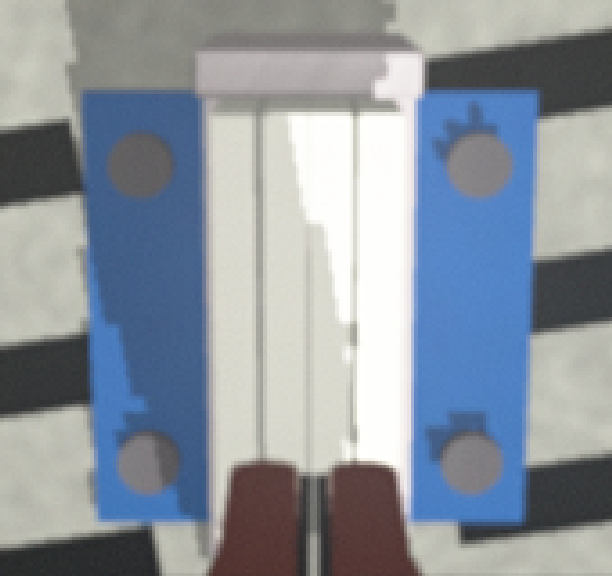

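Run:
```python
from h import *
import pickle
np.set_printoptions(precision=4,suppress=True)
s,d=pickle.load(open('w_7.pkl','rb'))
P=cloud(d,s);print(project(d,s['ee_pos'],s), project(d,ch(0,0,.069),s))
for v in range(262,300,4): print(v,[(u,inch(P[v,u])) for u in (304,329)])
for v in (200,250): print(v,inch(P[v,315]))
from bench import optics
for n in('top','scene'):
    q=optics.get_image(n);Q=cloud(q);np.savez(n+'7.npz',**q)
    print(project(q,s['ee_pos']))
    r,c=((220,400),(120,220))[n=='scene']
    cv2.imwrite(f'pics/{n}7.png',cv2.resize(q['image'][r:r+100,c:c+130,::-1],None,fx=6,fy=6,interpolation=2))
```

```text
[[315.0356 265.8919]] [[315.4209 287.5576]]
262 [(304, array([0.0117, 0.0048, 0.0699])), (329, array([ 0.0116, -0.0057,  0.0694]))]
266 [(304, array([0.0095, 0.0049, 0.0684])), (329, array([ 0.0096, -0.0057,  0.0687]))]
270 [(304, array([0.0124, 0.0045, 0.0822])), (329, array([ 0.0123, -0.0053,  0.082 ]))]
274 [(304, array([0.0121, 0.0043, 0.086 ])), (329, array([ 0.0125, -0.0052,  0.0872]))]
278 [(304, array([0.0123, 0.0042, 0.0911])), (329, array([ 0.0122, -0.0051,  0.091 ]))]
282 [(304, array([0.0125, 0.0041, 0.0959])), (329, array([ 0.0123, -0.0049,  0.0954]))]
286 [(304, array([0.0118, 0.004 , 0.0981])), (329, array([ 0.0125, -0.0048,  0.1001]))]
290 [(304, array([0.012 , 0.0039, 0.1025])), (329, array([ 0.0122, -0.0047,  0.103 ]))]
294 [(304, array([0.0118, 0.0038, 0.1057])), (329, array([ 0.0123, -0.0046,  0.1069]))]
298 [(304, array([0.0121, 0.0037, 0.1099])), (329, array([ 0.0121, -0.0045,  0.11  ]))]
200 [0.038  0.0002 0.0698]
250 [0.0049 0.0003 0.028 ]
[[450.2933 270.276 ]]
[[273.8779 179.5726]]
```

View pics/scene7.png

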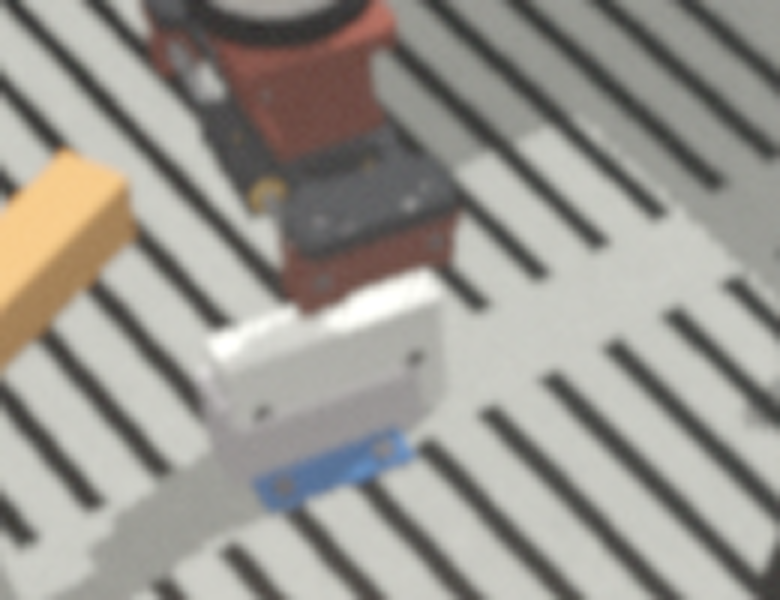

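View pics/top7.png

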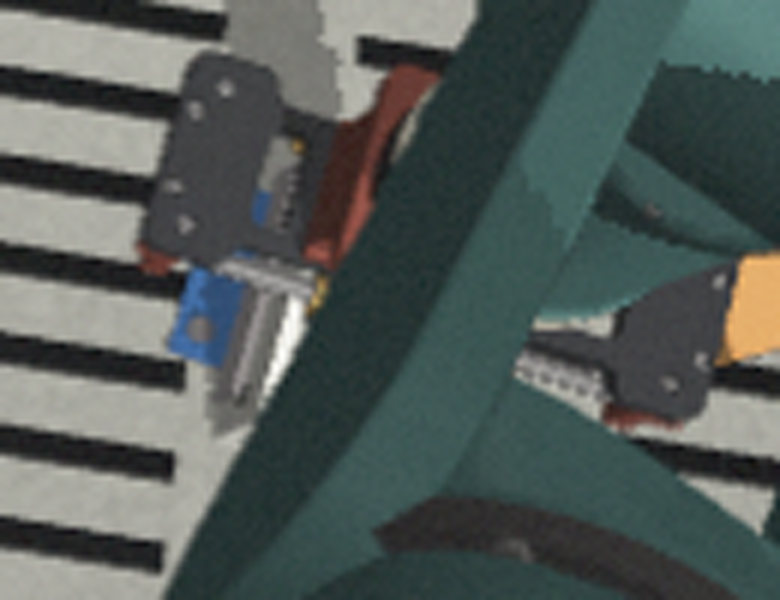

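Run:
```python
from h import *
import pickle
np.set_printoptions(precision=4,suppress=True,linewidth=150)
for t in ('1','6'):
    s,d=pickle.load(open(f'w_{t}.pkl','rb'))
    P=cloud(d,s);R=Ro.from_quat(s['tool_rot']).as_matrix()
    T=(P-s['ee_pos'])@R
    m=(T[:,:,2]>-.12)&(T[:,:,2]<.02)&(abs(T[:,:,0])<.03)&(abs(T[:,:,1])<.07)&(P[:,:,2]>.085)
    X=T[m]; print(t,len(X),'max tool z',np.percentile(X[:,2],[50,90,99,100]))
    for zz in np.arange(-.1,.01,.01):
        Y=X[abs(X[:,2]-zz)<.005]
        if len(Y): print(round(zz,3),len(Y),Y.min(0),Y.max(0))
    for uv in [(190,270),(195,275),(205,278),(204,300),(180,300)]: print(uv,T[uv[1],uv[0]],d['image'][uv[1],uv[0]])
s=dict(np.load('scene7.npz'));P=cloud(s)
st=pickle.load(open('w_7.pkl','rb'))[0];R=Ro.from_quat(st['tool_rot']).as_matrix()
T=(P-st['ee_pos'])@R
m=(abs(T[:,:,0])<.05)&(abs(T[:,:,1])<.05)&(P[:,:,2]>.06)&(P[:,:,2]<.14)
v,u=np.where(m);print(len(v))
for zz in np.arange(-.1,-.02,.005):
    Y=T[m][abs(T[m][:,2]-zz)<.0025]
    if len(Y): print(round(zz,3),len(Y),Y.min(0),Y.max(0))
```

```text
1 14574 max tool z [-0.0873 -0.0509 -0.0393 -0.0362]
-0.1 1893 [-0.0118 -0.0565 -0.105 ] [ 0.0125  0.0579 -0.095 ]
-0.09 2143 [-0.0112 -0.0562 -0.095 ] [ 0.0125  0.0576 -0.085 ]
-0.08 1777 [-0.0011 -0.0549 -0.085 ] [ 0.0127  0.0562 -0.075 ]
-0.07 1567 [-0.0065 -0.0532 -0.075 ] [ 0.0127  0.0552 -0.065 ]
-0.06 1522 [-0.01   -0.0522 -0.065 ] [ 0.0127  0.0541 -0.055 ]
-0.05 1246 [-0.0095 -0.052  -0.055 ] [ 0.0125  0.0533 -0.045 ]
-0.04 748 [-0.0095 -0.0524 -0.045 ] [ 0.0125  0.0536 -0.0362]
(190, 270) [ 0.0119 -0.0488 -0.0412] [73 46 42]
(195, 275) [ 0.0116 -0.0455 -0.0462] [72 46 41]
(205, 278) [ 0.0086 -0.0431 -0.0415] [44 43 41]
(204, 300) [ 0.0007 -0.0432 -0.0445] [40 37 37]
(180, 300) [ 0.0104 -0.0447 -0.0676] [66 46 39]
6 5061 max tool z [-0.0797 -0.0531 -0.0453 -0.0444]
-0.1 482 [-0.0112 -0.0122 -0.1049] [ 0.0129  0.0137 -0.095 ]
-0.09 861 [-0.0112 -0.0144 -0.095 ] [ 0.0126  0.0157 -0.085 ]
-0.08 793 [-0.0007 -0.0155 -0.085 ] [ 0.0126  0.0168 -0.075 ]
-0.07 809 [-0.0059 -0.0177 -0.075 ] [ 0.0125  0.019  -0.065 ]
-0.06 722 [-0.0087 -0.0175 -0.065 ] [ 0.0126  0.0183 -0.055 ]
-0.05 5
[... 338 characters left out ...]
0.0256 -0.1233] [92 92 88]
325
-0.075 3 [ 0.0109 -0.0012 -0.0747] [ 0.0125  0.0056 -0.0732]
-0.07 3 [ 0.0111 -0.0046 -0.0719] [ 0.0117  0.0086 -0.0683]
-0.065 5 [ 0.0113 -0.0083 -0.0672] [ 0.0135  0.0097 -0.0633]
-0.06 1 [ 0.0119  0.0039 -0.0586] [ 0.0119  0.0039 -0.0586]
-0.055 2 [ 0.0109  0.0008 -0.0554] [ 0.0123  0.0037 -0.0538]
-0.05 3 [ 0.0112 -0.0072 -0.0508] [ 0.0119  0.0067 -0.049 ]
-0.045 8 [-0.0025 -0.0123 -0.0471] [ 0.0125  0.0052 -0.0434]
-0.04 6 [-0.0064 -0.0095 -0.0421] [ 0.0124  0.0067 -0.0386]
-0.035 3 [-0.0478 -0.0138 -0.0366] [ 0.0088 -0.0063 -0.0326]
-0.03 133 [-0.0497 -0.0158 -0.0322] [ 0.0497  0.0089 -0.0275]
-0.025 120 [-0.0486 -0.0161 -0.0275] [ 0.0499  0.0123 -0.0226]
```

The depth readings show the fingertips end about 37 mm behind the reported TCP, so the fingers shut above the plates without touching them. The earlier tap therefore landed only on the upper part of the plate ends. I'll tap again lower down, then grasp with the corrected offset.

{"fn": "carry_out", "kwargs": {
  "targets": [0,0,-0.5,0,0,0,0,-1.5,0,-0.5,0,0,0,0,-2.8,0,-0.5,0,0,0,0,-2.8,0,-0.2,0,0,0,0,-2.8,0,1.2,0,0,0,0,-2.8,0,1.8,0,0,0,0,-2.8,0,2.05,0,0,0,0,-2.8,0,2.05,0,0,0,0,-2.4,0,2.05,0,0,0,0,-2.2,0,2.05,0,0,0,0,-2.1,0,2.05,0,0,0,0,-2.1,0,2.05,0,0,0,0]
}}

```text
time_s: 9.82
ee_pos: [0.5472, -0.2305, -0.0208]
tool_rot: [0.997, -0.081, 0.001, 0.0]
contact_force: [-0.6, -0.1, -0.2]
finger_gap: 0.007
```

```bash
python3 snap.py 8
python3 - <<'E'
from h import *
from bench import arm
s=arm.sense();print(inch(s['ee_pos']),s['contact_force'])
E
```

```text
[ 0.5472 -0.2305 -0.0208] [ 9.967e-01 -8.130e-02  7.000e-04  0.000e+00] [-0.63 -0.06 -0.2 ] 0.006754098837714033 [-5.150e-01  5.960e-01  1.710e+00  1.000e-03  8.340e-01  1.218e+00] 9.825
[-0.06225778  0.00025387 -0.02081734] [-0.8361224  -0.69916731  0.26353976]
```

View pics/w_8.png

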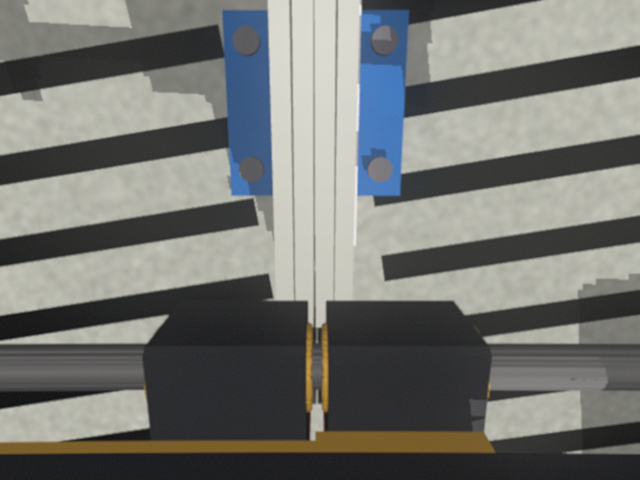

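{"fn": "carry_out", "kwargs": {
  "targets": [0.05,0,0,0,0,0,0,0.1,0,0,0,0,0,0,0.15,0,0,0,0,0,0,0.15,0,0,0,0,0,0]
}}

```text
time_s: 10.38
ee_pos: [0.5468, -0.2299, -0.0212]
tool_rot: [0.997, -0.081, -0.003, -0.001]
contact_force: [-12.0, -0.5, 8.3]
finger_gap: 0.005
```

Run:
```python
from h import *
from bench import arm
s=arm.sense();print(inch(s['ee_pos']),s['contact_force'],s['time_s'])
```

```text
[-0.06271179  0.00074132 -0.02123636] [-11.95653     -0.47407207   8.31118944] 10.375
```

{"fn": "carry_out", "kwargs": {
  "targets": [-0.5,0,0,0,0,0,0,-0.9,0,0,0,0,0,0,-0.9,0,-0.8,0,0,0,0.2,-0.9,0,-2.2,0,0,0,0.6,-0.5,0,-3.5,0,0,0,0.6,1.0,0,-3.5,0,0,0,0.6,1.95,0,-3.5,0,0,0,0.6,1.95,0,-3.5,0,0,0,0.6,1.95,0,-3.5,0,0,0,0.6]
}}

```text
time_s: 11.5
ee_pos: [0.6074, -0.2401, 0.0835]
tool_rot: [0.997, -0.081, -0.0, -0.0]
contact_force: [-0.4, 0.4, -1.2]
finger_gap: 0.597
```

```bash
python3 snap.py 9
python3 - <<'E'
from h import *
from bench import arm
s=arm.sense();print(inch(s['ee_pos']),s['contact_force'])
import pickle
s,d=pickle.load(open('w_9.pkl','rb'))
cv2.imwrite('pics/z9.png',cv2.resize(d['image'][130:330,250:390,::-1],None,fx=3,fy=3,interpolation=cv2.INTER_NEAREST))
E
```

```text
[ 0.6074 -0.2401  0.0835] [ 9.967e-01 -8.130e-02 -4.000e-04 -4.000e-04] [-0.39  0.36 -1.2 ] 0.5969366510458871 [-0.482  0.531  1.494  0.     1.118  1.251] 11.5
[-0.00147313  0.00051721  0.08359801] [-0.84305028  0.06112969 -0.82546583]
```

View pics/w_9.png

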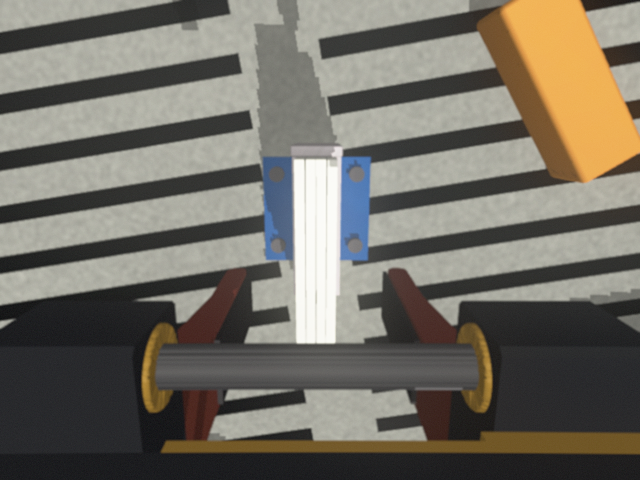

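View pics/z9.png

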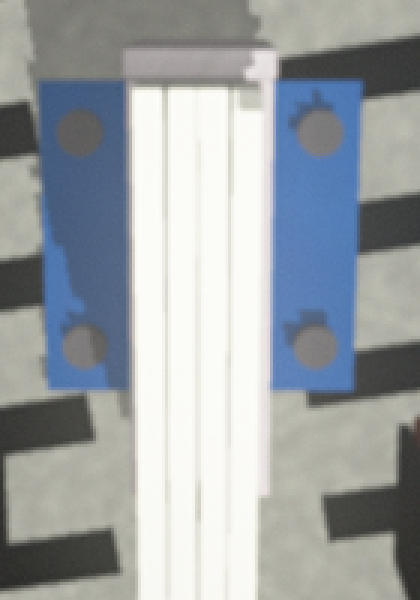

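{"fn": "carry_out", "kwargs": {
  "targets": [0.05,0,1.2,0,0,0,0.6,0.05,0,2.2,0,0,0,0.6,0.05,0,2.6,0,0,0,0.6,0.05,0,2.68,0,0,0,0.6,0.05,0,2.68,0,0,0,0.6,0.05,0,2.68,0,0,0,0.3,0.05,0,2.68,0,0,0,0.26,0.05,0,2.68,0,0,0,0,0.05,0,2.68,0,0,0,0,0.05,0,2.68,0,0,0,0,0.05,0,2.68,0,0,0,0],
  "grip_force": 50
}}

```text
time_s: 12.92
ee_pos: [0.6107, -0.241, 0.004]
tool_rot: [0.997, -0.081, 0.001, 0.0]
contact_force: [-0.2, 1.0, 2.7]
finger_gap: 0.228
```

```bash
python3 snap.py 10
python3 - <<'E'
from h import *
from bench import arm
s=arm.sense();print(inch(s['ee_pos']),s['contact_force'],s['finger_gap']*88)
E
```

```text
[ 0.6107 -0.241   0.004 ] [ 9.967e-01 -8.130e-02  7.000e-04  1.000e-04] [-0.16  0.95  2.65] 0.22816068598248018 [-4.810e-01  6.280e-01  1.546e+00  1.000e-03  9.660e-01  1.252e+00] 12.925
[0.00207145 0.00021725 0.0039487 ] [-0.65796596  1.04889426  3.60996921] 20.011058494074625
```

View pics/w_10.png

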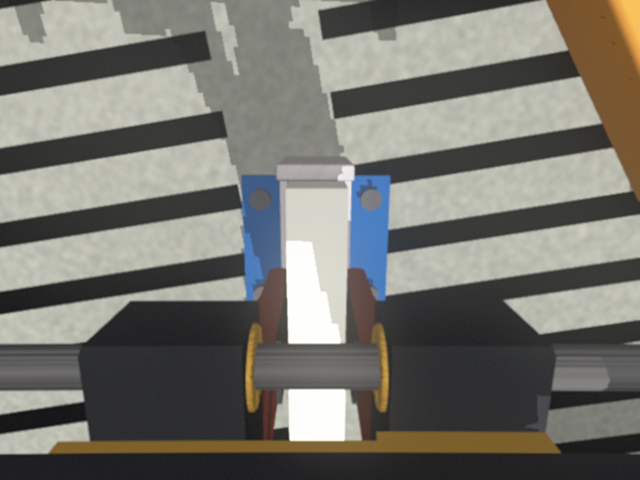

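{"fn": "carry_out", "kwargs": {
  "targets": [0,0,-0.3,0,0,0,0,0,0,-0.8,0,0,0,0,0,0,-1.5,0,0,0,0,0,0,-2.5,0,0,0,0,0,0,-3.5,0,0,0,0,0,0,-4,0,0,0,0,0,0,-4,0,0,0,0,0,0,-4,0,0,0,0]
}}

```text
time_s: 13.98
ee_pos: [0.6095, -0.2405, 0.1225]
tool_rot: [0.997, -0.081, -0.001, -0.0]
contact_force: [-0.1, -0.3, -4.3]
finger_gap: 0.226
```

```bash
python3 snap.py 11
python3 - <<'E'
from h import *
from bench import arm,optics
s=arm.sense();print(inch(s['ee_pos']),s['contact_force'],s['finger_gap']*88)
q=optics.get_image('scene');cv2.imwrite('pics/scene11.png',cv2.resize(q['image'][90:240,180:380,::-1],None,fx=4,fy=4,interpolation=2))
E
```

```text
[ 0.6095 -0.2405  0.1225] [ 9.967e-01 -8.130e-02 -5.000e-04 -4.000e-04] [-0.09 -0.26 -4.33] 0.22576309286316013 [-0.481  0.494  1.452  0.     1.197  1.252] 13.975
[0.00063389 0.00061331 0.12223216] [-0.01488852  0.58831247 -4.99426343] 19.45702928652669
```

View pics/scene11.png

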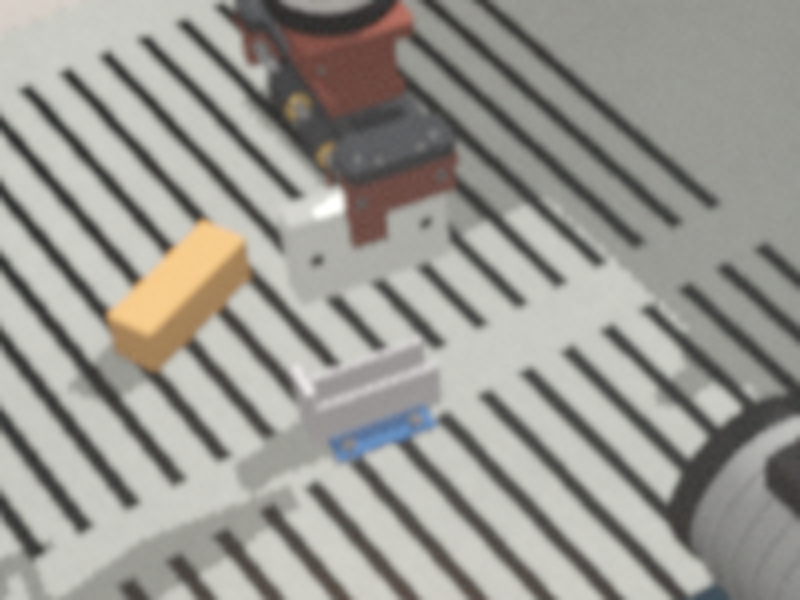

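View pics/w_11.png

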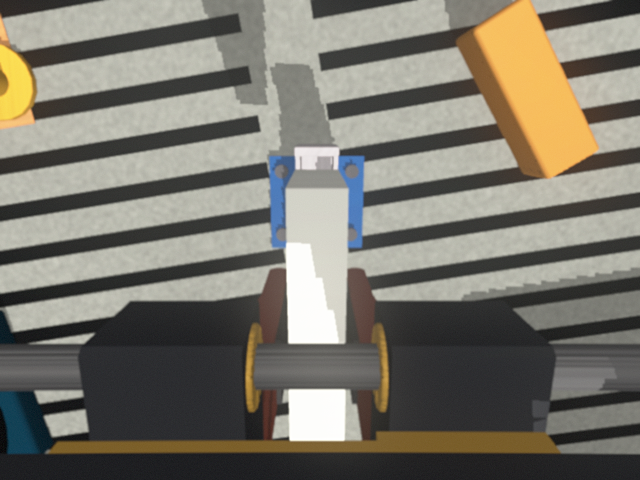

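```bash
cat >> h.py <<'E'
def Rbelt(tilt=26.73,yaw=1.1):
    t,w=np.radians([tilt,yaw])
    u=np.array([np.cos(t)*np.cos(w),np.cos(t)*np.sin(w),np.sin(t)])
    n=np.array([-np.sin(t)*np.cos(w),-np.sin(t)*np.sin(w),np.cos(t)])
    return np.c_[u,np.cross(-n,u),-n],u,n
E
python3 - <<'E'
from h import *
from bench import arm
s=arm.sense();R,u,n=Rbelt()
pl=np.array([.614,.196,.183])
print(s['ee_pos'],pl+.06*n+.001*u)
print(plan(s['ee_pos'],s['tool_rot'],pl+.06*n+.001*u,R))
E
```

```text
[ 0.60936961 -0.24038699  0.12219793] [0.58791074 0.19549906 0.23703795]
(array([ -3.0675, -14.225 ,  -3.8094]), array([ 0.3952,  4.4575, -1.7091]))
```

{"fn": "carry_out", "kwargs": {
  "targets": [0,0,-1,0,0,0,0,-0.3,-0.3,-2.2,0,0,0,0,-0.6,-1.2,-3.6,0,0,0,0,-1,-2.5,-4.8,0.04,0.45,-0.17,0,-1.4,-4,-5.2,0.08,0.9,-0.34,0,-1.7,-5.6,-5.2,0.12,1.35,-0.51,0,-2,-7.2,-5.2,0.16,1.8,-0.68,0,-2.3,-8.8,-5.2,0.2,2.25,-0.85,0,-2.5,-10.3,-5.2,0.24,2.7,-1.02,0,-2.8,-11.6,-5.1,0.28,3.2,-1.2,0,-3,-12.8,-4.8,0.33,3.8,-1.45,0,-3.07,-13.6,-4.4,0.37,4.2,-1.6,0]
}}

```text
time_s: 15.58
ee_pos: [0.5838, 0.1781, 0.2542]
tool_rot: [0.976, 0.005, 0.219, -0.002]
contact_force: [1.0, -0.2, -4.5]
finger_gap: 0.229
```

Run:
```python
from h import *
from bench import arm
s=arm.sense();R,u,n=Rbelt()
pl=np.array([.614,.196,.183])
print(s['ee_pos'],s['qpos'],s['contact_force'],s['finger_gap'])
print(plan(s['ee_pos'],s['tool_rot'],pl+.06*n+.001*u,R))
```

```text
[0.58375147 0.17813282 0.25416008] [ 0.25334329  0.0972002   1.79080231 -0.13899244  0.82884331  1.88655495] [ 0.97237297 -0.15855631 -4.52047266] 0.2289278799319515
(array([-0.1133, -0.577 ,  0.5782]), array([ 0.0318,  0.2451, -0.0853]))
```

{"fn": "carry_out", "kwargs": {
  "targets": [-0.1,-0.5,0.4,0.03,0.24,-0.09,0,-0.1,-0.58,0.57,0.03,0.24,-0.09,0,-0.1,-0.58,0.57,0.03,0.24,-0.09,0,-0.1,-0.58,0.57,0.03,0.24,-0.09,0]
}}

```text
time_s: 16.08
ee_pos: [0.5907, 0.1934, 0.2394]
tool_rot: [0.973, 0.008, 0.232, -0.002]
contact_force: [0.3, 0.5, -4.2]
finger_gap: 0.223
```

```bash
python3 snap.py 12
python3 - <<'E'
from h import *
from bench import arm,optics
s=arm.sense();print(s['contact_force'],s['ft_torque'],s['finger_gap']*88)
for n in('scene','top'):
    q=optics.get_image(n);np.savez(n+'12.npz',**q)
    r,c=((190,290),(90,150))[n=='top']
    cv2.imwrite(f'pics/{n}12.png',cv2.resize(q['image'][r:r+180 if n=='scene' else r+230,c:c+220,::-1],None,fx=2.6,fy=2.6,interpolation=2))
E
```

```text
[0.5907 0.1934 0.2394] [ 0.9728  0.0081  0.2316 -0.0018] [ 0.3   0.52 -4.22] 0.2227242476793527 [ 0.287  0.122  1.814 -0.176  0.76   1.941] 16.075
[-0.3621713  -0.07216156 -4.00544697] [-0.04908369  0.56145397 -0.03852332] 19.8964821388693
```

View pics/w_12.png

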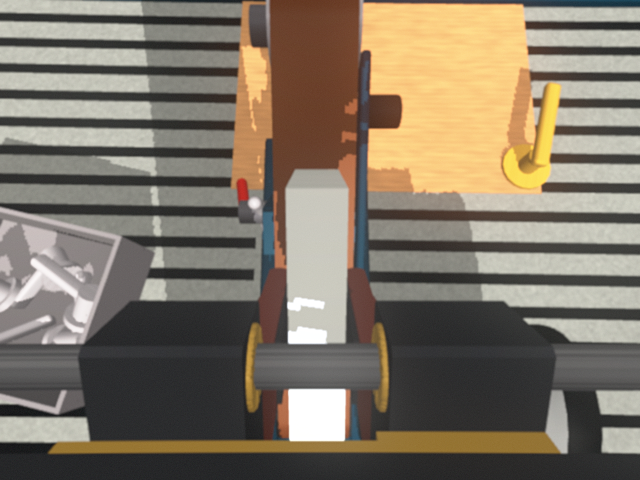

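View pics/scene12.png

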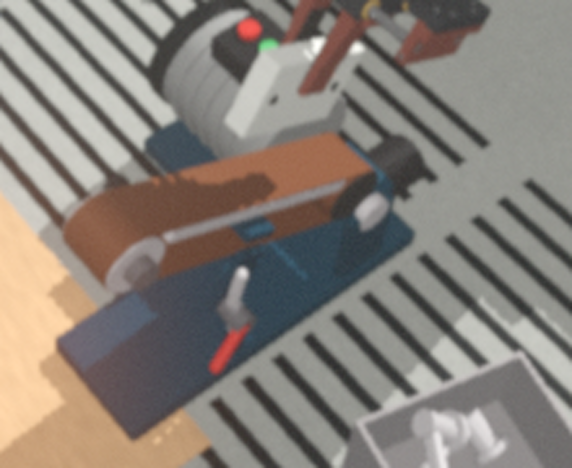

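View pics/top12.png

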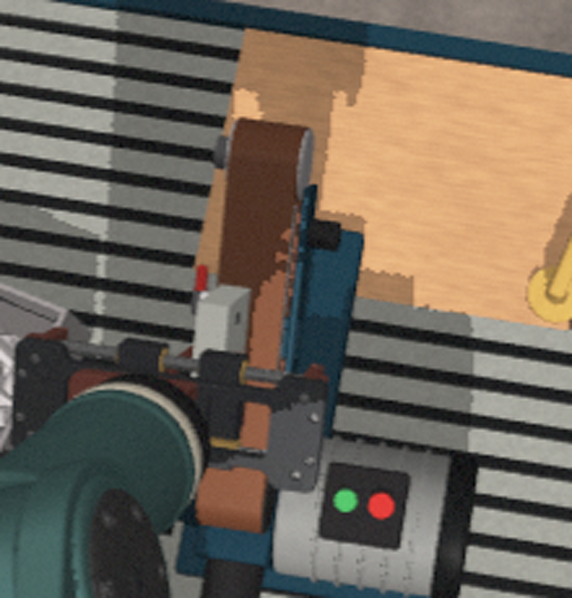

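```bash
cat > fit.py <<'E'
from h import *
import pickle,sys
np.set_printoptions(precision=4,suppress=True,linewidth=150)
def plane(X,tol=.002):
    rng=np.random.default_rng(0);best=0
    for _ in range(400):
        a=X[rng.choice(len(X),3,False)];nn=np.cross(a[1]-a[0],a[2]-a[0]);nn/=np.linalg.norm(nn)+1e-12
        i=abs((X-a[0])@nn)<tol
        if i.sum()>best:best=i.sum();bi=i
    Y=X[bi];c=Y.mean(0);V=np.linalg.svd(Y-c,full_matrices=False)[2];n=V[2]*np.sign(V[2][2]);return c,n,best,Y
if __name__=='__main__':
    s,d=pickle.load(open(f'w_{sys.argv[1]}.pkl','rb'))
    P=cloud(d,s);R=Ro.from_quat(s['tool_rot']).as_matrix()
    T=(P-s['ee_pos'])@R
    v,u=np.mgrid[:480,:640];im=d['image'].astype(int)
    m=(v<250)&(u>255)&(u<375)&(im[:,:,0]>im[:,:,2]+25)&(abs(T[:,:,2]-.06)<.04)
    c,n,b,Y=plane(P[m]);print('belt',m.sum(),b,c,n,'tilt',np.degrees(np.arccos(n[2])),'yaw',np.degrees(np.arctan2(-n[1],-n[0])))
    print(' in tool: n',R.T@n,'dist of TCP above plane',(s['ee_pos']-c)@n)
    m=(v>192)&(v<262)&(u>295)&(u<340)
    c2,n2,b,Y=plane(P[m]);print('packet top',m.sum(),b,'in tool n',R.T@n2,'c',(c2-s['ee_pos'])@R)
    tz=-R[:,2];print('tool tilt',np.degrees(np.arccos(tz[2])),'x yaw',np.degrees(np.arctan2(R[1,0],R[0,0])))
    # belt edges rows, by colour
    E=[]
    t=np.arange(0,1)
    for r in range(8,165,12):
        row=im[r];br=(row[:,0]>row[:,2]+25)&(abs((P[r]-c)@n)<.004)&(np.arange(640)>240)&(np.arange(640)<390)
        w=np.where(br)[0]
        if len(w)>20:
            p=P[r,w[0]],P[r,w[-1]];mid=(p[0]+p[1])/2;E.append(np.r_[mid,np.linalg.norm(p[1]-p[0]),w[0],w[-1]])
    E=np.array(E);print(E)
    if len(E)>3:
        k=np.polyfit(E[:,0],E[:,1],1);print('centreline yaw',np.degrees(np.arctan(k[0])),'y at x=.614',np.polyval(k,.614))
E
python3 fit.py 12
```

```text
belt 16997 16161 [0.6921 0.1964 0.2234] [-0.4506 -0.0053  0.8927] tilt 26.7849884330895 yaw 0.6751408191644982
 in tool: n [-0.0001 -0.0019 -1.    ] dist of TCP above plane 0.06005129948838466
packet top 3036 3036 in tool n [ 0.0031  1.     -0.0033] c [ 0.035   0.0009 -0.0662]
tool tilt 26.779532823273605 x yaw 0.9603158946242988
[[  0.7344   0.1959   0.2438   0.0516 269.     362.    ]
 [  0.7284   0.1955   0.2419   0.0512 270.     362.    ]
 [  0.7236   0.1956   0.2383   0.0512 270.     361.    ]
 [  0.7182   0.1956   0.2352   0.0513 270.     360.    ]
 [  0.7116   0.1963   0.2337   0.0488 271.     357.    ]
 [  0.7061   0.1962   0.2306   0.0491 271.     357.    ]
 [  0.7001   0.1962   0.228    0.0494 271.     357.    ]
 [  0.6943   0.1963   0.2251   0.0491 271.     356.    ]
 [  0.6884   0.196    0.2221   0.0489 272.     356.    ]
 [  0.6828   0.1957   0.2183   0.0494 272.     356.    ]
 [  0.6762   0.1958   0.2162   0.0495 272.     356.    ]
 [  0.6704   0.1959   0.2123   0.0494 272.     355.    ]
 [  0.664    0.1955   0.2094   0.0491 273.     355.    ]
 [  0.6576   0.1954   0.2064   0.0494 273.     355.    ]]
centreline yaw 0.14323634032855506 y at x=.614 0.1956486383094123
```

Run:
```python
from fit import *
s,d=pickle.load(open('w_12.pkl','rb'))
P=cloud(d,s);R=Ro.from_quat(s['tool_rot']).as_matrix();T=(P-s['ee_pos'])@R
v,u=np.mgrid[:480,:640];im=d['image'].astype(int)
m=(v>195)&(v<258)&(u>296)&(u<338)
X=T[m];A=np.c_[X[:,0],X[:,1],np.ones(len(X))];k,res,_,_=np.linalg.lstsq(A,X[:,2],rcond=None);print('packet top z=',k,'deg',np.degrees(k[:2]),'rms',np.sqrt(res/len(X)),'range x',X[:,0].min(),X[:,0].max())
# belt rays onto plane TCP+.06 tool z : tool coordinates of the left/right edges by color
Rc,c=campose(d,s);n=-R[:,2];p0=s['ee_pos']-.06*n
def hit(px):
    D=np.c_[rays(d,px),np.ones(len(px))]@Rc.T
    t=((p0-c)@n)/(D@n);return (c+D*t[:,None]-s['ee_pos'])@R
g=cv2.GaussianBlur(d['image'],(3,3),0).astype(int)
L=[];Rr=[]
for r in range(5,170,5):
    e=g[r,:,0]-g[r,:,2]
    # transitions
    w=np.where(e[255:285]>25)[0];L.append((255+w[0],r)) if len(w) else 0
    w=np.where(e[345:375]>25)[0];Rr.append((345+w[-1],r)) if len(w) else 0
for nm,E in(('L',L),('R',Rr)):
    H=hit(np.array(E,float));k=np.polyfit(H[:,0],H[:,1],1);rr=H[:,1]-np.polyval(k,H[:,0]);print(nm,k,np.degrees(np.arctan(k[0])),'rms',rr.std(),np.c_[np.array(E),H[:,:2]][::4])
q=[(286.5,188),(347.5,188)]
cv2.imwrite('pics/z12.png',cv2.resize(d['image'][0:230,230:390,::-1],None,fx=2.6,fy=2.6,interpolation=0))
# along-belt limits from top0
t=dict(np.load('top0.npz'));Q=cloud(t);i=t['image'].astype(int)
RB,uu,nn=Rbelt(26.78,.9);pl=np.array([.614,.196,.183])
B=(Q-pl)@np.c_[uu,np.cross(nn,uu),nn]
mm=(i[:,:,0]>i[:,:,2]+30)&(abs(B[:,:,1])<.02)&(abs(B[:,:,0])<.2)
for xx in np.arange(-.17,.18,.01):
    z=B[mm&(abs(B[:,:,0]-xx)<.005)][:,2]
    if len(z): print(round(xx,2),len(z),np.median(z))
```

```text
packet top z= [-0.6346  0.0112 -0.0439] deg [-36.3609   0.641 ] rms [0.0098] range x 0.024213397258654103 0.06597415204124443
L [ 0.1342 -0.0448] 7.641572801430302 rms 0.0024455787284372835 [[262.       5.       0.1316  -0.0296]
 [270.      25.       0.1215  -0.0254]
 [270.      45.       0.1112  -0.0257]
 [255.      65.       0.1007  -0.0345]
 [255.      85.       0.0899  -0.0349]
 [255.     105.       0.0789  -0.0353]
 [255.     125.       0.0676  -0.0357]
 [255.     145.       0.056   -0.0361]
 [255.     165.       0.0442  -0.0365]]
R [-0.0354  0.0369] -2.029790255080373 rms 5.4520204010870515e-06 [[374.       5.       0.1317   0.0322]
 [374.      25.       0.1216   0.0326]
 [374.      45.       0.1113   0.033 ]
 [374.      65.       0.1008   0.0333]
 [374.      85.       0.09     0.0337]
 [374.     105.       0.079    0.0341]
 [374.     125.       0.0677   0.0345]
 [374.     145.       0.0562   0.0349]
 [374.     165.       0.0443   0.0353]]
-0.15 51 -0.00420423200171052
-0.14 81 -0.0007707629983206639
-0.13 93 0.0009936038837530567
-0.12 98 0.0005580904678170236
-0.11 87 0.00067
[... 187 characters left out ...]
857802260950759
-0.04 100 0.001055168514805069
-0.03 103 0.0008670521364245268
-0.02 104 0.0006466439851795303
-0.01 105 0.0007898510640697978
0.0 103 0.0009482039857408697
0.01 108 0.0009115470273732855
0.02 105 0.0006497157966211674
0.03 112 0.0008370859571055062
0.04 109 0.00042398387494368945
0.05 109 0.0009656304649052989
0.06 120 0.000707751099680777
0.07 142 0.0002938638036817199
0.08 138 0.0002604626822516982
0.09 148 -0.00021086195503468245
0.1 165 -1.8837624677723085e-05
0.11 167 -7.313242639767706e-05
0.12 162 9.383818720525488e-05
0.13 169 -0.0005847251802590553
0.14 189 -0.003159352365473807
0.15 200 -0.011874270349065944
0.16 105 -0.28327334097092816
0.17 72 -0.2896345149942109
```

View pics/z12.png

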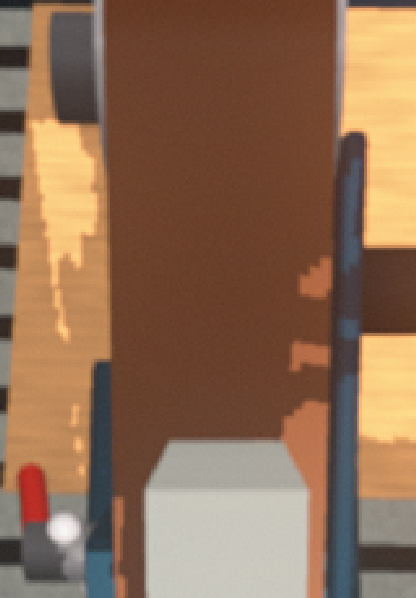

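Run:
```python
from fit import *
s,d=pickle.load(open('w_12.pkl','rb'))
P=cloud(d,s);R=Ro.from_quat(s['tool_rot']).as_matrix();T=(P-s['ee_pos'])@R
for v in range(192,262,10): print(v,d['z_map'][v,300:336:6],T[v,316])
Rc,c=campose(d,s);n=-R[:,2];p0=s['ee_pos']-.06*n
def hit(px,h=.06):
    px=np.array(px,float);D=np.c_[rays(d,px),np.ones(len(px))]@Rc.T
    t=((s['ee_pos']-h*n-c)@n)/(D@n);return (c+D*t[:,None]-s['ee_pos'])@R
f=lambda x,y:(230+x/2.6-.5,y/2.6-.5)
H=hit([f(106,150),f(112,480),f(336,130),f(329,560)]);print(H)
for i in(0,2): print(np.degrees(np.arctan2(H[i,1]-H[i+1,1],H[i,0]-H[i+1,0])))
K=hit([f(146,490),f(307,490),f(147,590),f(308,590)],-.065);print('top packet',K)
K=hit([f(168,440),f(281,440)],0);print('bottom far edge',K)
```

```text
192 [0.1355 0.1349 0.1352 0.1343 0.1343 0.1345] [ 0.0464  0.0004 -0.0663]
202 [0.136  0.1361 0.1359 0.1351 0.136  0.1361] [ 0.0432  0.0004 -0.0662]
212 [0.1367 0.1364 0.1377 0.1383 0.1365 0.1361] [ 0.0395  0.0004 -0.0639]
222 [0.1361 0.1373 0.1384 0.1379 0.1374 0.1378] [ 0.0364  0.0005 -0.0646]
232 [0.1392 0.1376 0.1384 0.1392 0.1377 0.1384] [ 0.0334  0.0005 -0.0661]
242 [0.139  0.1393 0.1393 0.1399 0.1406 0.1395] [ 0.03    0.0005 -0.0658]
252 [0.1403 0.1399 0.1408 0.1406 0.1395 0.1397] [ 0.0265  0.0005 -0.0657]
[[ 0.1048 -0.0257  0.06  ]
 [ 0.0327 -0.0261  0.06  ]
 [ 0.109   0.0244  0.06  ]
 [ 0.0137  0.0252  0.06  ]]
0.3369741719443923
-0.4907598679392287
top packet [[ 0.0475 -0.0092 -0.065 ]
 [ 0.0475  0.0105 -0.065 ]
 [ 0.035  -0.0093 -0.065 ]
 [ 0.035   0.0108 -0.065 ]]
bottom far edge [[ 0.0476 -0.0098 -0.    ]
 [ 0.0476  0.0104  0.    ]]
```

{"fn": "carry_out", "kwargs": {
  "targets": [-0.1,-0.04,0.4,0,0,0,0,-0.1,-0.04,0.8,0,0,0,0,-0.1,-0.04,1.2,0,0,0,0,-0.1,-0.04,1.5,0,0,0,0,-0.1,-0.04,1.7,0,0,0,0,-0.1,-0.04,1.8,0,0,0,0,-0.1,-0.04,1.8,0,0,0,0,-0.1,-0.04,1.8,0,0,0,0]
}}

```text
time_s: 17.23
ee_pos: [0.6118, 0.1958, 0.1898]
tool_rot: [0.973, 0.009, 0.232, -0.002]
contact_force: [0.6, 0.0, -4.5]
finger_gap: 0.225
```

```bash
python3 snap.py 13
cat > f.py <<'E'
from h import *
from bench import arm
np.set_printoptions(precision=4,suppress=True,linewidth=150)
s=arm.sense();R=Ro.from_quat(s['tool_rot']).as_matrix();RB,u,n=Rbelt(26.78,.9)
S=[]
print('time',s['time_s'],'F tool',R.T@s['contact_force'],'M tool',R.T@s['ft_torque'],'gap',s['finger_gap'])
pl=np.array([.614,.196,.183]);e=s['ee_pos']-pl
print('belt coords of TCP',e@u,e@np.cross(n,u),e@n,'rot err deg',np.degrees(Ro.from_matrix(RB.T@R).as_rotvec()))
E
python3 f.py
python3 - <<'E'
from bench import optics
import cv2
q=optics.get_image('scene');cv2.imwrite('pics/scene13.png',cv2.resize(q['image'][210:330,300:460,::-1],None,fx=5,fy=5,interpolation=2))
E
```

```text
[0.6118 0.1958 0.1898] [ 0.9727  0.0086  0.2317 -0.002 ] [ 0.56  0.03 -4.5 ] 0.22545272555557233 [ 0.278  0.21   1.843 -0.195  0.643  1.961] 17.225
time 17.275 F tool [-1.3835  0.0872  3.3325] M tool [ 0.0296 -0.5458 -0.0127] gap 0.2222301248274772
belt coords of TCP 0.0010816106218169324 -0.0002463346204504109 0.007129111383752746 rot err deg [ 0.0479  0.0212 -0.0998]
```

View pics/scene13.png

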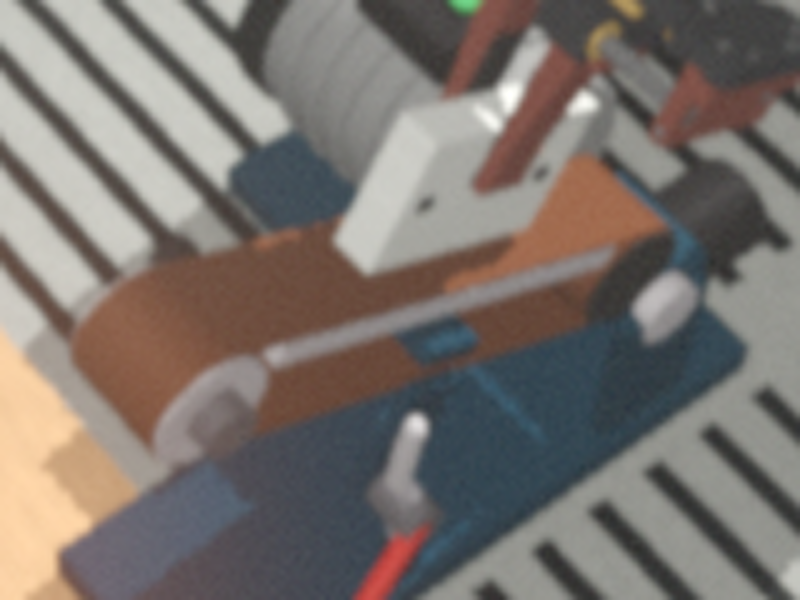

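View pics/w_13.png

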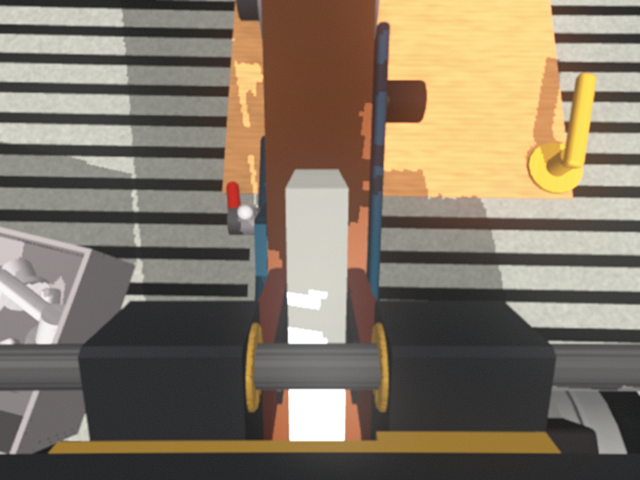

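{"fn": "carry_out", "kwargs": {
  "targets": [0,0,0.08,0,0,0,0,0,0,0.14,0,0,0,0,0,0,0.17,0,0,0,0,0,0,0.2,0,0,0,0,0,0,0.2,0,0,0,0]
}}

```text
time_s: 17.95
ee_pos: [0.6143, 0.1957, 0.1839]
tool_rot: [0.973, 0.009, 0.231, -0.002]
contact_force: [-0.3, -0.0, -3.3]
finger_gap: 0.222
```

```bash
for i in 1 2 ; do python3 f.py; done
```

```text
time 17.95 F tool [-1.7782  0.0101  2.8073] M tool [ 0.0499 -0.5375  0.0149] gap 0.22192470394199876
belt coords of TCP 0.0007210414528053317 -0.00033083837979234847 0.0006864167153470302 rot err deg [ 0.0347 -0.0228 -0.1037]
time 17.95 F tool [-1.7782  0.0101  2.8073] M tool [ 0.0499 -0.5375  0.0149] gap 0.22192470394199876
belt coords of TCP 0.0007210414528053317 -0.00033083837979234847 0.0006864167153470302 rot err deg [ 0.0347 -0.0228 -0.1037]
```

{"fn": "carry_out", "kwargs": {
  "targets": [0,0,0.03,0,0,0,0,0,0,0.05,0,0,0,0,0,0,0.05,0,0,0,0]
}}

```text
time_s: 18.32
ee_pos: [0.6145, 0.1957, 0.1837]
tool_rot: [0.973, 0.009, 0.232, -0.002]
contact_force: [-9.4, -0.7, 6.2]
finger_gap: 0.228
```

```bash
python3 f.py
```

```text
time 18.325 F tool [-5.6177  0.4935 -9.8365] M tool [-0.1607 -0.8553 -0.0032] gap 0.22773167271166292
belt coords of TCP 0.0007287920158985316 -0.00028155275439153125 0.0003962049174483356 rot err deg [ 0.0399  0.006  -0.1074]
```

{"fn": "carry_out", "kwargs": {
  "targets": [-0.03,0,-0.015,0,0,0,0,-0.03,0,-0.015,0,0,0,0,-0.03,0,-0.015,0,0,0,0]
}}

```text
time_s: 18.7
ee_pos: [0.6145, 0.1958, 0.1837]
tool_rot: [0.973, 0.009, 0.232, -0.002]
contact_force: [-6.2, -1.7, 6.9]
finger_gap: 0.226
```

```bash
python3 f.py;python3 - <<'E'
from bench import arm
s=arm.sense();print(s['tau'],s['contact_force'],s['ft_torque'])
E
```

```text
time 18.7 F tool [-2.4623  1.5519 -8.9262] M tool [-0.3261 -0.4914  0.0212] gap 0.22551160632456102
belt coords of TCP 0.0007154950194081055 -0.00025043138091886797 0.0004045250028730119 rot err deg [ 0.0475  0.068  -0.1059]
[-2.98810657e-01 -3.76173627e+01 -2.65874594e+01 -4.70413808e-01
 -3.50373521e+00  1.61308836e-02] [-6.19966468 -1.66141901  6.85214136] [-0.29002099  0.48628228 -0.16621806]
```

{"fn": "carry_out", "kwargs": {
  "targets": [0,0.02,-0.015,-0.03,0.03,0,0,0,0.02,-0.015,-0.03,0.03,0,0,0,0.02,-0.015,-0.03,0.03,0,0]
}}

```text
time_s: 19.08
ee_pos: [0.6146, 0.1955, 0.1838]
tool_rot: [0.972, 0.008, 0.234, -0.001]
contact_force: [-1.7, 0.9, 3.1]
finger_gap: 0.227
```

```bash
python3 f.py
```

```text
time 19.075 F tool [-0.0256 -0.9593 -3.5493] M tool [ 0.421  -0.3984  0.1172] gap 0.2270565600586026
belt coords of TCP 0.0008571950087433328 -0.00046906564842669706 0.00044284766258003935 rot err deg [-0.1     0.2532 -0.0895]
```

Run:
```python
from fit import *
for t in range(1,14):
    s,_=pickle.load(open(f'w_{t}.pkl','rb'));R=Ro.from_quat(s['tool_rot']).as_matrix()
    print(t,'F',R.T@s['contact_force'],'M',R.T@s['ft_torque'])
```

```text
1 F [-0.4746  0.2155 -0.1317] M [ 0.0076 -0.0112 -0.0239]
2 F [-0.1156  0.8563 -0.605 ] M [-0.047   0.0018  0.0432]
3 F [-1.5675 -0.1593 -0.4   ] M [-0.0397 -0.4175  0.018 ]
4 F [-9.913   1.5915 -6.5825] M [-0.2105 -1.6611 -0.0039]
5 F [ 0.6299 -0.2008  0.7249] M [ 0.0919 -0.0237 -0.0276]
6 F [ 0.3262 -0.2288  0.7952] M [ 0.0137  0.0282 -0.0072]
7 F [-0.6743 -0.6985 -0.0283] M [ 0.0176 -0.0266 -0.0413]
8 F [-0.6168  0.159   0.1982] M [ 0.0639  0.037  -0.0117]
9 F [-0.4394 -0.2943  1.1957] M [ 0.0708 -0.0301  0.0385]
10 F [-0.309  -0.913  -2.6552] M [ 0.0671 -0.1125  0.0025]
11 F [-0.0369  0.2774  4.3308] M [ 0.0346  0.0257 -0.0206]
12 F [-1.6278 -0.5138  3.9001] M [ 0.0302 -0.4421 -0.0007]
13 F [-1.53   -0.0166  4.2666] M [-0.0178 -0.4794 -0.0019]
```

{"fn": "carry_out", "kwargs": {
  "targets": [0,-0.008,0.005,0.022,-0.02,0,0,0,-0.008,0.005,0.022,-0.02,0,0,0,-0.008,0.005,0.022,-0.02,0,0]
}}

```text
time_s: 19.45
ee_pos: [0.6144, 0.1956, 0.1837]
tool_rot: [0.973, 0.008, 0.233, -0.002]
contact_force: [-3.3, 0.4, 4.9]
finger_gap: 0.226
```

```bash
python3 - <<'E'
from h import *
from bench import arm,optics
np.set_printoptions(precision=3,suppress=True,linewidth=150)
F=[];M=[]
for i in range(6):
    s=arm.sense();R=Ro.from_quat(s['tool_rot']).as_matrix();F.append(R.T@s['contact_force']);M.append(R.T@s['ft_torque'])
    optics.get_image('top')
F=np.array(F);M=np.array(M);print(F,M,F.mean(0),M.mean(0),s['time_s'])
E
python3 f.py
```

```text
[[-0.73  -0.452 -5.902]
 [ 1.115 -1.449 -6.483]
 [-0.5   -2.1   -6.487]
 [-0.4   -1.344 -5.799]
 [-0.412 -1.032 -6.334]
 [ 0.329 -1.376 -6.7  ]] [[ 0.202 -0.261  0.08 ]
 [ 0.188 -0.256  0.08 ]
 [ 0.138 -0.247  0.129]
 [ 0.168 -0.273  0.1  ]
 [ 0.161 -0.286  0.115]
 [ 0.175 -0.291  0.092]] [-0.1   -1.292 -6.284] [ 0.172 -0.269  0.099] 19.7
time 19.75 F tool [-0.3645 -0.3735 -5.7275] M tool [ 0.1588 -0.1404  0.1373] gap 0.22204809248282384
belt coords of TCP 0.0007374039009361016 -0.00046287637685259067 0.000403190957153509 rot err deg [ 0.0165  0.1243 -0.0987]
```

{"fn": "carry_out", "kwargs": {
  "targets": [0.015,-0.01,0,0,-0.01,0,0,0.015,-0.01,0,0,-0.01,0,0,0.015,-0.01,0,0,-0.01,0,0]
}}

```text
time_s: 20.12
ee_pos: [0.6144, 0.1956, 0.1836]
tool_rot: [0.973, 0.009, 0.232, -0.002]
contact_force: [-5.4, 0.4, 6.8]
finger_gap: 0.22
```

```bash
cat > avg.py <<'E'
from h import *
from bench import arm,optics
np.set_printoptions(precision=3,suppress=True,linewidth=150)
F=[];M=[]
for i in range(8):
    s=arm.sense();R=Ro.from_quat(s['tool_rot']).as_matrix();F.append(R.T@s['contact_force']);M.append(R.T@s['ft_torque'])
    optics.get_image('top')
F=np.mean(F,0);M=np.mean(M,0);print(F,M,s['time_s'])
dF=F-[-1.9,0,3.85];dM=M-[0,-.48,0]
for L in(.2,.23,.26): print('L',L,'N',-dF[2],'cop x',(L*dF[0]-dM[1])/dF[2],'y',(dM[0]+L*dF[1])/dF[2])
E
python3 avg.py; python3 f.py
```

```text
[-1.149 -0.209 -7.387] [-0.008 -0.241  0.095] 20.475
L 0.2 N 11.237478053440128 cop x 0.007891443932509434 y 0.004460521735195869
L 0.23 N 11.237478053440128 cop x 0.00588581319519066 y 0.00501813236152846
L 0.26 N 11.237478053440128 cop x 0.003880182457871886 y 0.005575742987861052
time 20.525 F tool [-0.9781 -0.27   -6.4246] M tool [-0.0224 -0.2399  0.0506] gap 0.22458371422104378
belt coords of TCP 0.0006740045891592449 -0.0004235653489782582 0.00039897188981680853 rot err deg [-0.0084  0.0196 -0.1046]
```

{"fn": "carry_out", "kwargs": {
  "targets": [0,0,-0.005,-0.005,0.002,0,0,0,0,-0.005,-0.005,0.002,0,0,0,0,-0.005,-0.005,0.002,0,0,0,0,-0.005,-0.005,0.002,0,0]
}}

```text
time_s: 21.02
ee_pos: [0.6144, 0.1956, 0.1836]
tool_rot: [0.973, 0.008, 0.232, -0.001]
contact_force: [-3.7, 0.2, 6.1]
finger_gap: 0.222
```

```bash
python3 avg.py; python3 f.py; python3 snap.py 14
python3 - <<'E'
from bench import optics
import cv2,numpy as np
from h import *
q=optics.get_image('scene');np.savez('scene14.npz',**q);cv2.imwrite('pics/scene14.png',cv2.resize(q['image'][210:330,300:460,::-1],None,fx=5,fy=5,interpolation=2))
# belt arm tilt check from scene cloud
from fit import plane
P=cloud(q);im=q['image'].astype(int)
m=(im[:,:,0]>im[:,:,2]+40)&(abs(P[:,:,0]-.63)<.12)&(abs(P[:,:,1]-.196)<.03)&(P[:,:,2]>.11)
c,n,b,Y=plane(P[m]);print('belt tilt now',np.degrees(np.arccos(n[2])),b)
E
```

```text
[-0.915  0.145 -6.71 ] [-0.046 -0.186  0.105] 21.375
L 0.2 N 10.559824007549317 cop x 0.009179718614245243 y 0.0016344468955654702
L 0.23 N 10.559824007549317 cop x 0.006380329648966191 y 0.001221117210691344
L 0.26 N 10.559824007549317 cop x 0.003580940683687143 y 0.0008077875258172183
time 21.425 F tool [-0.8527 -0.3656 -6.8341] M tool [-0.0402 -0.2002  0.074 ] gap 0.2265294051636324
belt coords of TCP 0.0006290253590467528 -0.00043358555874488104 0.0003816542591822873 rot err deg [-0.0426  0.0259 -0.1078]
[0.6144 0.1956 0.1836] [ 0.9727  0.0085  0.2318 -0.0012] [-3.85  0.31  5.71] 0.2265294051636324 [ 0.278  0.222  1.846 -0.201  0.63   1.967] 21.425
belt tilt now 26.86480136621578 976
```

View pics/scene14.png

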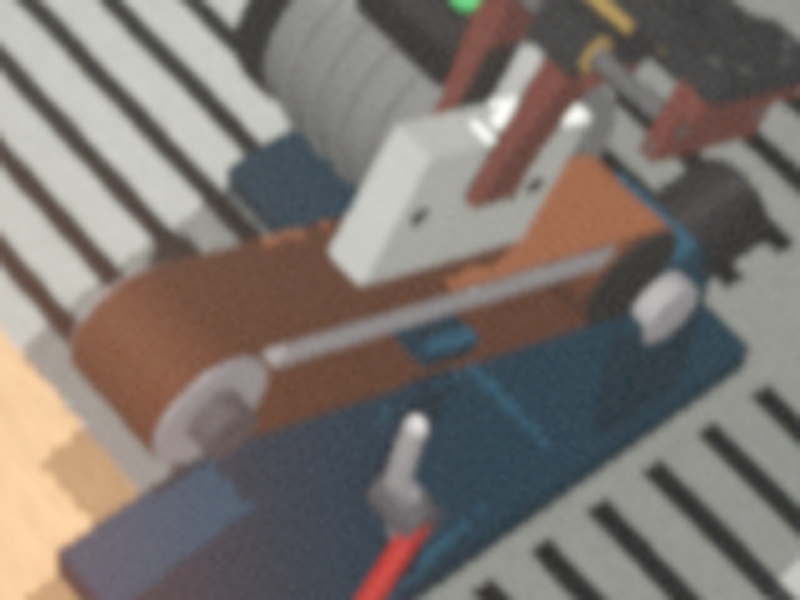

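View pics/w_14.png

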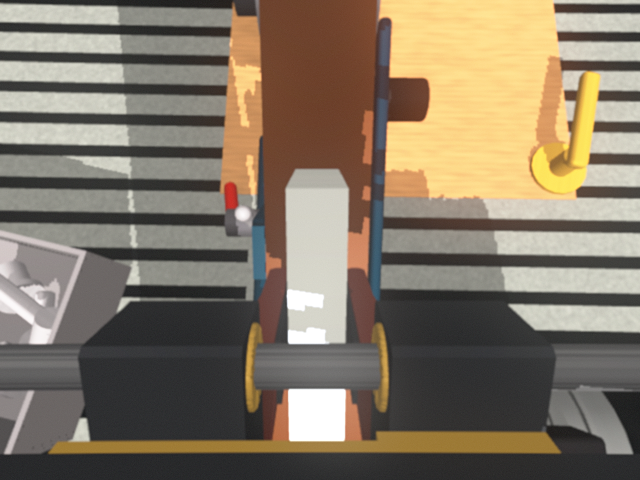

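```bash
python3 -c "
from bench import arm
print(arm.close_job())"
```

```text
the job is handed in; nothing more can be done
None
```

The packet is held on the belt and the job is handed in at about 21.5 s of the 64 s. No verdict was reported.

- **Tapping:** I tapped the four plates home twice with the shut fingers. The first tap met a hard stop, and the later wrist pictures show all four plates even at both ends and against the end plate.
- **Lifting:** I gripped the four as one packet at 50 N, with a finger gap of about 20 mm, and lifted them together. The reading of about 4.3 N fits the weight of four plates.
- **On the belt:** The packet was tilted to 26.8° and set down in the middle of the belt. It is still gripped, with the fingertips about 37 mm clear of the belt.

**Last checks**
- **Push:** the push straight into the belt is about 10.5 N, or just over 1 kg, with the packet's weight taken out.
- **Flushness:** the centre of pressure is within about 12 mm of the packet's middle along the belt and about 1 mm across it. Together with a tool-to-belt angle within about 0.1°, that points to flush contact. It is an estimate from noisy force readings, and I could not see the contact line itself.
- **Belt arm:** its tilt measured 26.86° at the end, against 26.73–26.78° before contact. The difference is within measuring error.

**What disagreed:** the fingertips end about 37 mm short of the reported TCP.
- The first grasp therefore closed on air above the plates.
- The first tap landed only on the upper part of the plate ends.
- I found this in the depth images, tapped again lower down and corrected the grasp height.

The tub, the lever handle and the stick were not touched.

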